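Load the bench chiller's cold block with tube moulds using the pull hook

TASK

The filled tube moulds have to set in the bench chiller. Take the pull hook, reach it under the chiller's front ledge, catch the ring on the cold block with it and draw the block out as far as it goes; then stand every tube mould upright in a bore of its own, right down to the bottom. Push the block fully home again with its tubes and lay the hook flat on the bench, clear of the chiller.

Things in the scene. Friction and masses are not known exactly. Their poses are not given: they have to be found in the camera images.
- chiller: Low steel bench chiller, fixed, 206 wide x 140 mm high. Origin on the bench under the block's home centre; its -x points out of the open front, z up. The hood's ledge reaches to x = -135 mm (underside 122 mm up); rear at x = +215. Inside y = -88 to +88 mm; side walls begin at x = -75, the ledge before them is open at the sides. A 6 mm floor pan reaches forward to x = -121.
- block (a joint): How far the aluminium cold block is drawn out, m: 0 = fully home, 0.22 = fully out, stops at both. About 3 N of friction; stays where left. Block 140 mm along the slide, 150 wide, top 56 mm above the bench; at value j its centre is at chiller x = -j, its flat upright front face at x = -0.074 - j.
- ring (a point): Centre of the upright steel pull ring amid the block's front: 22 mm before the front face, 34 mm above the bench. It stands in the chiller's x-z plane, so its opening looks sideways (chiller y); inner diameter 28 mm, wire 7 mm. With the block home its centre is 39 mm behind the ledge's front edge.
- bore0 (a point): Centre of the mouth of bore 0 in the cold block's top, 56 mm above the bench (front row, chiller -y side). Bores are upright, 46 mm wide, 40 mm deep with flat floors, spaced 70 mm along the slide and 76 mm across; axes as the chiller's. All start empty.
- bore1 (a point): Centre of the mouth of bore 1 in the cold block's top, 56 mm above the bench (front row, chiller +y side). Bores are upright, 46 mm wide, 40 mm deep with flat floors, spaced 70 mm along the slide and 76 mm across; axes as the chiller's. All start empty.
- bore2 (a point): Centre of the mouth of bore 2 in the cold block's top, 56 mm above the bench (rear row, chiller -y side). Bores are upright, 46 mm wide, 40 mm deep with flat floors, spaced 70 mm along the slide and 76 mm across; axes as the chiller's. All start empty.
- bore3 (a point): Centre of the mouth of bore 3 in the cold block's top, 56 mm above the bench (rear row, chiller +y side). Bores are upright, 46 mm wide, 40 mm deep with flat floors, spaced 70 mm along the slide and 76 mm across; axes as the chiller's. All start empty.
- hook: Loose pull hook, 160 g, lying flat: wooden handle 110 x 24 wide x 20 mm high, then an 8 mm steel rod. Origin: centre of the handle's underside (grip here, near its balance); x along the rod to the hooked end, z up. Rod axis 10 mm above the underside; its far end (outside 178 mm from the origin) bends in the same plane into a crossbar to the hook's -y, centred at x = 173 mm.
- hook_tip (a point): Free end of the hook's crossbar: 172 mm ahead of the hook's origin along x, 32 mm to its -y side, 10 mm above the underside (the rounded end reaches 4 mm further).
- tube1: A filled, capped stainless tube mould, 40 mm in diameter, 95 mm tall, 180 g with a weighted foot, standing upright on the right part of the bench. Origin at the centre of its foot, z up its axis. May be absent.
- tube2: A filled, capped stainless tube mould, 40 mm in diameter, 95 mm tall, 180 g with a weighted foot, standing upright on the right part of the bench. Origin at the centre of its foot, z up its axis. May be absent.
- tube3: A filled, capped stainless tube mould, 40 mm in diameter, 95 mm tall, 180 g with a weighted foot, standing upright on the right part of the bench. Origin at the centre of its foot, z up its axis. May be absent.
- tube4: A filled, capped stainless tube mould, 40 mm in diameter, 95 mm tall, 180 g with a weighted foot, standing upright on the right part of the bench. Origin at the centre of its foot, z up its axis. May be absent.

How it is judged:
On the way, in this order (a step that is already met when the one before it is completed fails the run):
1. the hook is in the ring and has begun to draw the block out (value of joint block above 0.03 m and distance between hook_tip and ring below 0.035 m), for 0.1 s.
2. the block is drawn fully out (value of joint block above 0.205 m), for 0.2 s.
3. every tube stands down in a bore of the drawn-out block ((horizontal distance between tube1 and bore0 below 0.008 m or horizontal distance between tube1 and bore1 below 0.008 m or horizontal distance between tube1 and bore2 below 0.008 m or horizontal distance between tube1 and bore3 below 0.008 m) and z of each of tube1, tube2, tube3, tube4 in the frame of bore0 below -0.034 m and angle between each of tube1, tube2, tube3, tube4's own z axis and vertical below 0.12 rad and (horizontal distance between tube2 and bore0 below 0.008 m or horizontal distance between tube2 and bore1 below 0.008 m or horizontal distance between tube2 and bore2 below 0.008 m or horizontal distance between tube2 and bore3 below 0.008 m) and (horizontal distance between tube3 and bore0 below 0.008 m or horizontal distance between tube3 and bore1 below 0.008 m or horizontal distance between tube3 and bore2 below 0.008 m or horizontal distance between tube3 and bore3 below 0.008 m) and (horizontal distance between tube4 and bore0 below 0.008 m or horizontal distance between tube4 and bore1 below 0.008 m or horizontal distance between tube4 and bore2 below 0.008 m or horizontal distance between tube4 and bore3 below 0.008 m) and value of joint block above 0.15 m), for 0.2 s.
At the end, for the whole second after the job is handed in: The block is home to within 6 mm; every tube present stands in a bore (axis within 8 mm of the bore's, foot at least 34 mm down, tilted less than 0.12 rad); the hook lies flat and still on the bench, all of it outside the chiller and its ledge (value of joint block below 0.006 m and (horizontal distance between tube1 and bore0 below 0.008 m or horizontal distance between tube1 and bore1 below 0.008 m or horizontal distance between tube1 and bore2 below 0.008 m or horizontal distance between tube1 and bore3 below 0.008 m) and z of each of tube1, tube2, tube3, tube4 in the frame of bore0 below -0.034 m and angle between each of tube1, tube2, tube3, tube4's own z axis and vertical below 0.12 rad and (horizontal distance between tube2 and bore0 below 0.008 m or horizontal distance between tube2 and bore1 below 0.008 m or horizontal distance between tube2 and bore2 below 0.008 m or horizontal distance between tube2 and bore3 below 0.008 m) and (horizontal distance between tube3 and bore0 below 0.008 m or horizontal distance between tube3 and bore1 below 0.008 m or horizontal distance between tube3 and bore2 below 0.008 m or horizontal distance between tube3 and bore3 below 0.008 m) and (horizontal distance between tube4 and bore0 below 0.008 m or horizontal distance between tube4 and bore1 below 0.008 m or horizontal distance between tube4 and bore2 below 0.008 m or horizontal distance between tube4 and bore3 below 0.008 m) and height (world z) of hook below 0.026 m and angle between the z axis of hook and the z axis of chiller, either way round below 0.15 rad and linear speed of hook below 0.02 m/s and (x of each of hook, hook_tip in the frame of chiller below -0.145 m or y of each of hook, hook_tip in the frame of chiller below -0.115 m or y of each of hook, hook_tip in the frame of chiller above 0.115 m)); the robot touches nothing.
Of tube1, tube2, tube3, tube4 only 3 to 4 are there at a start; the rules pass over those that are not, and their reading is None.
At some moment in a run one of hook, tube1, tube2, tube3, tube4 may be knocked a few centimetres aside while the robot is not near it.
It also fails if it takes over 210 s, if anything falls off the work surface, if the arm or the gripper's body presses on something with over 40 N, if the wrist force passes 120 N, or if a joint passes its speed limit or range.

ROBOT

A 7-joint arm with a two-finger parallel gripper is mounted at the origin on the work surface; the furniture and walls round the work are solid. World frame = base frame: x ahead of the robot, y to its left, z up, the work surface at z = 0. Lengths are in m, angles in rad, forces in N, time in s.
With the tool pointing down it reaches from about 0.4 to 0.85 m from the base axis. Payload 4.4 kg.
Tool frame: the origin (TCP) lies between the finger pads; the fingertips stand 25 mm ahead of it and the grasp point (between the pads) lies 6 mm ahead of it (arm.tips_ahead is the distance from the TCP to the fingertips, in m); z points along the fingers, y is the line along which they close (so a half turn about z gives the same grasp; the last joint's range is limited). The gripper opens to 94 mm and grips with 3 to 60 N. Pads are 16 mm wide; open, the fingers measure 119 mm over their backs; the gripper's body (75 mm by 177 mm) begins 78 mm behind the grasp point.
Start: joints at [-1.291, 0.628, 0.038, 1.517, -0.027, 0.996, -0.02], TCP at [0.22, 0.612, 0.196] pointing down, gripper open.
Joint ranges: [-3.06, 3.06], [-0.37, 2.12], [-1.25, 1.32], [0.18, 2.47], [-1.1, 4.24], [0.23, 1.98], [-2.94, 2.94]. Speed limits (rad/s): [2.57, 2.57, 3.14, 3.14, 3.14, 3.14, 3.14].

INTERFACE

Orientations are given as a rotation vector (axis times angle).
In Python, from cell import arm gives the robot as it stands.
- The arm moves only by the shell command python3 nudge.py 'ROWS' [FORCE]. ROWS is rows parted by semicolons, their numbers by spaces, 1 to 8 of them, each of 7 numbers: a rotation vector rx, ry, rz in rad, then dx, dy, dz in m, then the opening from 0.0 (shut) to 1.0 (fully open); each row shifts and turns the commanded pose from where the row before left it, along the tool's axes as they then stand; what a row does not reach is not made up. A row lasts 1/10 s, in which the tool goes at most 0.05 m and 0.15 rad, less where a joint would pass 70% of its speed; a pose out of reach is approached as far as the arm can. The fingers move at their own pace and stop on an object; FORCE is the grip in N (left out, the last holds). Time passes only in rows, so rows that do not move let the fingers close. It prints the time, the measured TCP pose, the force, the opening and the grip force at its end.
- arm.get_obs(): the state, without advancing time (a new reading comes with each control period).
- arm.snapshot(name): name is "side" or "top"; returns a dict with "color" (420x560x3 uint8, red, green, blue), "intrinsics" (3x3 intrinsics, pixels), "k1" (the pictures are not rectified: a ray, as slopes to the right and down, at radius r is drawn at 1 + k1 r^2 times it, then the intrinsics apply), "R" (3x3) and "t" (3): a world point X has camera coordinates R X + t. Camera axes: x right, y down, z forward; pixel columns grow to the right and rows downward; lengths in m; the calibration is good to about 2 mm. A picture is of the moment at which its call begins. There is no depth.
- arm.job_done(): hands the job in; it is judged then, once.
The state is a dict: "time": time; "joint_pos": joint angles; "qd": joint speeds; "joint_efforts": joint torques, N m; "eef_pos": TCP position; "orientation": TCP orientation; "contact_force": force on the tool from outside, world axes, zero at the start; "torque": the same for the moment, N m; "finger_gap": opening from 0.0 (shut) to 1.0 (fully open); "gripper_force": force on a finger pad.
Only numpy, scipy, OpenCV 4.12 (cv2) and the standard library are available. Lean on these libraries where they do the work, as an engineer would, in place of code of your own. Each camera call takes 0.05 s, during which the arm holds its last target. There are 200 camera calls.

## Working session

There is one attempt and no reset: what is moved stays moved. The work goes in short steps, Python scripts to look and compute and a shell command to move; the robot and the scene stay as the last step left them, time stands still between calls to the robot, and variables do not carry over. Pictures are saved under pics/ and viewed, at most 14 in all, crops included, and the job is handed in when it is done.

```bash
ls; mkdir -p pics; python3 - <<'E'
from cell import arm
import cv2
o=arm.get_obs();print(o)
for n in("side","top"):
    s=arm.snapshot(n);cv2.imwrite(f"pics/{n}0.png",s["color"][:,:,::-1]);print(n,s["intrinsics"],s["k1"],s["R"],s["t"])
E
```

```text
cell.py
nudge.py
pics
{'time': 0.0, 'joint_pos': array([-1.29081729,  0.62931015,  0.03842542,  1.51831424, -0.02697393,
        0.99628255, -0.02001284]), 'qd': array([ 0.00102532,  0.0014007 ,  0.00034123,  0.00097591, -0.00146251,
        0.0009416 ,  0.00044654]), 'joint_efforts': array([-1.05908859e-04, -5.49728286e+01,  1.14360228e+00, -1.86630017e+01,
       -5.22162637e-02,  2.39304383e-02,  1.59410210e-04]), 'eef_pos': array([0.22005453, 0.61092747, 0.19529434]), 'orientation': array([-5.40374155e-01, -3.09448763e+00,  2.78838976e-03]), 'contact_force': array([ 0.05416399,  0.25947028, -0.71116765]), 'torque': array([-0.00895926,  0.03622818,  0.00548088]), 'gripper_force': 0.0, 'finger_gap': 1.000854050609806}
side [[491.53960439   0.         279.77659323]
 [  0.         491.53960439 212.92388713]
 [  0.           0.           1.        ]] -0.12807543294179302 [[ 0.84923946 -0.52776648  0.01596491]
 [-0.32651353 -0.5486808  -0.76963517]
 [ 0.41494729  0.6483918  -0.63828428]] [-0.34921362  0.23888655  1.19630282]
top [[493.22040876   0.         282.33915198]
 [  0.         493.22040876 218.36228108]
 [  0.           0.           1.        ]] -0.0241813546103672 [[-5.59010844e-03 -9.99984369e-01  1.13102965e-04]
 [-9.87436743e-01  5.50210337e-03 -1.57918981e-01]
 [ 1.57915890e-01 -9.94466250e-04 -9.87452066e-01]] [0.1000296  0.47636586 1.57087986]
```
View pics/top0.png

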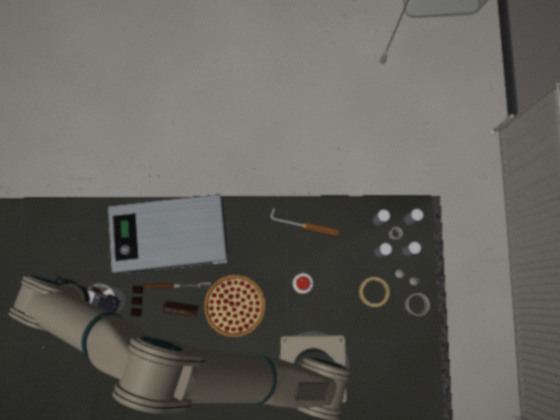

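View pics/side0.png

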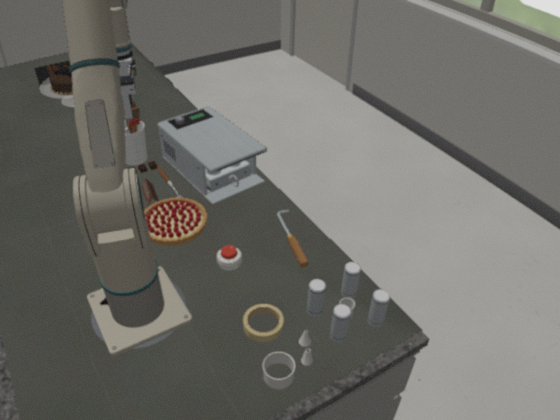

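The top view shows the chiller hood with corners at about (109,208), (220,195), (227,262) and (112,272), its front facing image right. The hook handle is near (322,229) with its tip near (272,213). Four tubes stand near (383,216), (416,215), (385,249) and (414,248). The side view shows the ring under the ledge near (236,182). I'll zoom in on both.

```bash
cat > h.py <<'E'
import numpy as np, cv2
from scipy.optimize import least_squares
from cell import arm
def proj(s,X):
    c=np.atleast_2d(X)@s["R"].T+s["t"]; d=np.array([s["k1"],0,0,0,0.])
    u=c[:,:2]/c[:,2:]; r2=(u**2).sum(1,keepdims=True); u=u*(1+s["k1"]*r2)
    K=s["intrinsics"]; return u*[K[0,0],K[1,1]]+[K[0,2],K[1,2]]
def onz(s,px,z):
    """world points on plane z of pixels"""
    px=np.atleast_2d(np.float64(px)).reshape(-1,1,2)
    u=cv2.undistortPoints(px,s["intrinsics"],np.array([s["k1"],0,0,0,0.])).reshape(-1,2)
    d=np.c_[u,np.ones(len(u))]@s["R"]; c=-s["R"].T@s["t"]
    return c+d*((z-c[2])/d[:,2:])
def crop(s,x,y,w,h,k,name):
    im=cv2.resize(s["color"][y:y+h,x:x+w,::-1],None,fx=k,fy=k,interpolation=cv2.INTER_CUBIC); cv2.imwrite("pics/"+name,im)
def rz(a): return np.array([[np.cos(a),-np.sin(a),0],[np.sin(a),np.cos(a),0],[0,0,1]])
E
python3 - <<'E'
import cv2,numpy as np
a=cv2.imread("pics/top0.png");b=cv2.imread("pics/side0.png")
r=lambda i,x,y,w,h,k:cv2.resize(i[y:y+h,x:x+w],None,fx=k,fy=k,interpolation=cv2.INTER_CUBIC)
p=r(a,100,185,133,95,6);q=r(a,262,195,133,50,6)
cv2.imwrite("pics/c1.png",p[:570,:798])
t=np.vstack([r(a,262,200,80,42,5)[:, :400],r(b,265,200,80,72,5)]) 
u=r(b,150,100,130,110,5)[:570,:]
cv2.imwrite("pics/c2.png",t[:600]);cv2.imwrite("pics/c3.png",u)
E
```

View pics/c1.png

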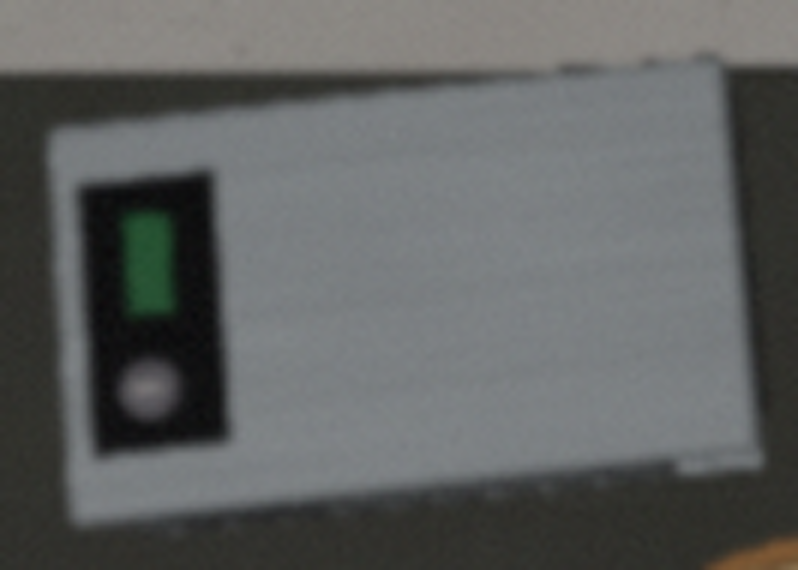

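View pics/c2.png

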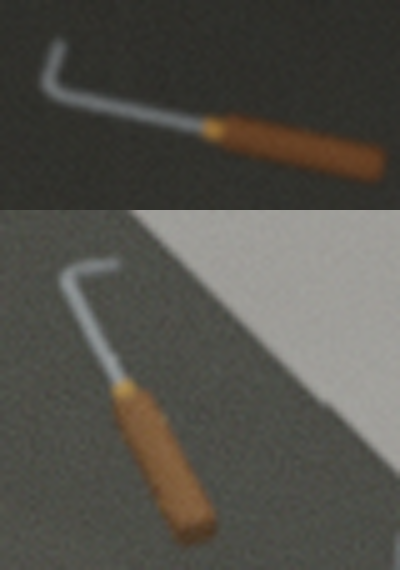

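View pics/c3.png

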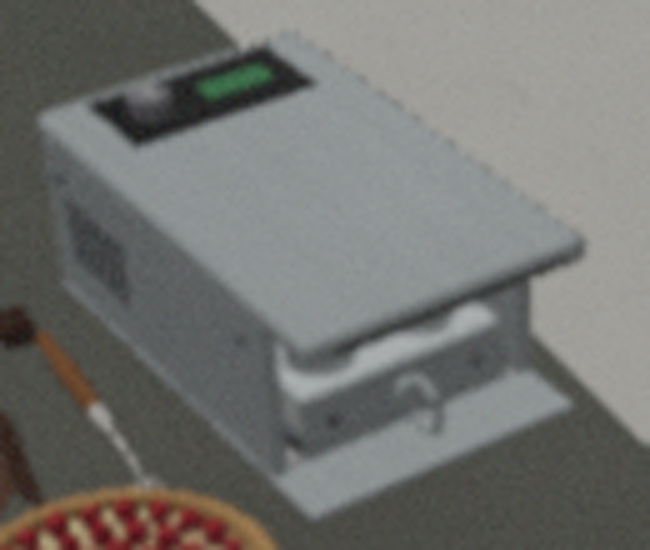

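The crops sharpen the chiller hood corners: top view (108,206.3), (220.3,195.5), (226.3,260.8), (112.5,272.2). The hook butt is at (338.8,232.6), its bend at (271.2,217.6) and its tip at (274.4,208), with the crossbar pointing towards +x world. The side view shows the block home with the ring near (234,181). Next I fit the poses.

```bash
cat >> h.py <<'E'
def fit(S,obs,p0):
    """obs: list of (cam, local xyz, pixel); p=(x,y,yaw)"""
    f=lambda p:np.concatenate([(proj(S[c],rz(p[2])@np.array(l)+[p[0],p[1],0])[0]-px) for c,l,px in obs])
    r=least_squares(f,p0,loss="soft_l1"); return r.x,r.fun.reshape(-1,2)
E
python3 - <<'E'
from h import *
np.set_printoptions(precision=4,suppress=True)
S={n:arm.snapshot(n) for n in("top","side")}
import pickle
g=lambda x,y:(x-.4,y-.4)
ch=[("top",(.215,-.103,.14),(108,206.3)),("top",(-.135,-.103,.14),(220.3,195.5)),("top",(-.135,.103,.14),(226.3,260.8)),("top",(.215,.103,.14),(112.5,272.2)),
("side",(.215,.103,.14),(158,123.7)),("side",(-.135,.103,.14),(209.5,170.5)),("side",(-.135,-.103,.14),(266.5,147.7)),("side",(.215,-.103,.14),(207,107)),
]
for c in("top","side"):
    p,r=fit(S,[o for o in ch if o[0]==c],(.6,.4,1.67)); print(c,p,r.ravel())
p,r=fit(S,ch,(.6,.4,1.67));print("chiller",p)
print("ring proj",proj(S["side"],rz(p[2])@[-.096,0,.034]+[p[0],p[1],0]),proj(S["side"],rz(p[2])@[-.121,.088,.006]+[p[0],p[1],0]),proj(S["side"],rz(p[2])@[-.121,-.088,.006]+[p[0],p[1],0]))
hk=[("top",(-.055,0,.01),(338.6,232.4)),("top",(.055,0,.01),(306,225.6)),("top",(.174,0,.01),(271.5,217.8)),("top",(.172,-.034,.01),(274.2,208.2)),
("side",(.174,0,.01),(278.7,212.8)),("side",(.172,-.034,.01),(288.4,210.6)),("side",(-.055,0,.02),(304,263)),]
for c in("top","side"):
    p,r=fit(S,[o for o in hk if o[0]==c],(.6,-.2,1.4)); print(c,p,r.ravel())
p,r=fit(S,hk,(.6,-.2,1.4));print("hook",p)
# tubes: bright caps in the top picture
t=S["top"]["color"];gr=cv2.GaussianBlur(t,(3,3),0).min(2)
m=((gr>110)*255).astype(np.uint8);m[:200]=0;m[262:]=0;m[:,:360]=0;m[:,435:]=0
n,_,st,ce=cv2.connectedComponentsWithStats(m)
for i in range(1,n):
    if st[i,4]>15: print(st[i],ce[i],onz(S["top"],ce[i],.095)[0])
E
```

```text
top [0.4205 0.4098 1.6681] [-0.2427 -0.309   0.7993 -1.0339  0.4968  0.3333 -1.4951  0.7836]
side [0.421  0.4075 1.6782] [-3.0276 -0.392   0.1923  0.3797  0.2536  0.3099  0.5399 -1.1718]
chiller [0.4212 0.4089 1.6732]
ring proj [[233.0904 181.4078]] [[214.2177 202.5498]] [[260.2533 182.5204]]
top [ 0.4449 -0.0354  1.3481] [ 0.2159  0.1677  0.2637 -0.1255 -0.3022  0.0331 -0.1816 -0.0831]
side [ 0.4444 -0.0364  1.3218] [-0.6    -0.027   0.6365  0.5391 -0.0188 -0.3864]
hook [ 0.4445 -0.0356  1.3347]
[411 209  12  11 106] [416.5755 214.217 ] [ 0.4787 -0.3261  0.095 ]
[378 210  12  11 107] [383.2991 215.1308] [ 0.4763 -0.2207  0.095 ]
[380 243  12  12 111] [385.2432 248.6847] [ 0.3703 -0.2228  0.095 ]
[409 242  12  12 115] [414.3826 247.4522] [ 0.3735 -0.3141  0.095 ]
```

```bash
cat >> h.py <<'E'
from scipy.spatial.transform import Rotation as Ro
def plan(xyz,a=None,half=True):
    """tool-axis turn first, then tool-axis shift after it (tool down, tool x at world yaw a or a+pi)"""
    o=arm.get_obs();R=Ro.from_rotvec(o["orientation"]).as_matrix()
    if a is None: a=np.arctan2(R[1,0],R[0,0]);half=False
    c=[]
    for k in ([0,np.pi] if half else [0]):
        x=np.array([np.cos(a+k),np.sin(a+k),0]);z=np.array([0,0,-1.]);T=np.c_[x,np.cross(z,x),z]
        c.append((Ro.from_matrix(R.T@T).as_rotvec(),T))
    rv,T=min(c,key=lambda q:np.linalg.norm(q[0]))
    print("pos",o["eef_pos"].round(4),"turn",rv.round(3),"shift",(T.T@(np.array(xyz)-o["eef_pos"])).round(4),"q7",o["joint_pos"][6].round(2),"t",o["time"])
E
python3 -c "
from h import *
plan((.4445,-.0356,.15),1.34)"
```

```text
pos [0.2202 0.6112 0.1956] turn [-1.000e-03  1.000e-03  1.456e+00] shift [-0.5783  0.3663  0.0456] q7 -0.02 t 0.2
```

```bash
python3 nudge.py '0 0 0 0 0 -.04 1;0 0 .1456 0 0 0 1;0 0 .1456 0 0 0 1;0 0 .1456 0 0 0 1;0 0 .1456 0 0 0 1;0 0 .1456 0 0 0 1;0 0 .1456 0 0 0 1;0 0 .1456 0 0 0 1'; python3 nudge.py '0 0 .1456 0 0 0 1;0 0 .1456 0 0 0 1;0 0 .1456 0 0 0 1;0 0 0 0 0 0 1;0 0 0 -.04 .025 0 1;0 0 0 -.04 .025 0 1;0 0 0 -.04 .025 0 1;0 0 0 -.04 .025 0 1';python3 nudge.py '0 0 0 -.04 .025 0 1;0 0 0 -.04 .025 0 1;0 0 0 -.04 .025 0 1;0 0 0 -.04 .025 0 1;0 0 0 -.04 .025 0 1;0 0 0 -.04 .025 0 1;0 0 0 -.04 .025 0 1;0 0 0 -.04 .025 0 1';python3 -c "
from h import *
plan((.4445,-.0356,.15),1.34)"
```

```text
time: 1.0
eef_pos: [0.2201, 0.6114, 0.2359]
orientation: [1.989, 2.432, -0.001]
contact_force: [-0.1, 0.4, 0.0]
finger_gap: 0.999
gripper_force: 0.0
time: 1.8
eef_pos: [0.2813, 0.4311, 0.2361]
orientation: [2.458, 1.956, 0.0]
contact_force: [1.7, -0.1, 0.5]
finger_gap: 1.002
gripper_force: 0.0
time: 2.6
eef_pos: [0.4028, 0.074, 0.2365]
orientation: [2.458, 1.956, 0.002]
contact_force: [0.4, 0.0, 0.1]
finger_gap: 1.002
gripper_force: 0.0
pos [0.4028 0.074  0.2365] turn [ 0.001 -0.001  0.005] shift [-0.0971  0.0656  0.0865] q7 -0.24 t 2.6
```

```bash
python3 nudge.py '0 0 0 -.035 .025 0 .7;0 0 0 -.032 .021 0 .7;0 0 0 -.030 .020 0 .7;0 0 0 0 0 .04 .7;0 0 0 0 0 .04 .7;0 0 0 0 0 .04 .7;0 0 0 0 0 .04 .7;0 0 0 0 0 .03 .7';python3 -c "
from h import *
plan((.4445,-.0356,.028),1.335)"
```

```text
time: 3.4
eef_pos: [0.4438, -0.0337, 0.0442]
orientation: [-2.458, -1.955, 0.001]
contact_force: [0.5, -0.0, -0.5]
finger_gap: 0.695
gripper_force: 0.0
pos [ 0.4438 -0.0337  0.0442] turn [-0.002 -0.     0.009] shift [-0.0017  0.0012  0.0162] q7 0.35 t 3.4
```

```bash
python3 nudge.py '0 0 .009 -.0015 .001 .015 .7;0 0 0 0 0 0 .7;0 0 0 0 0 0 0;0 0 0 0 0 0 0;0 0 0 0 0 0 0;0 0 0 0 0 0 0;0 0 0 0 0 0 0;0 0 0 0 0 0 0' 45;python3 -c "
from h import *
plan((.4445,-.0356,.028))
p=(.4212,.4089);a=1.671
for x,y in((-.29,.06),(-.268,.05)): w=rz(a)@[x,y,0]+[*p,.052];print(w);plan(w,a)"
```

```text
time: 4.2
eef_pos: [0.4452, -0.0355, 0.0314]
orientation: [2.471, 1.94, 0.001]
contact_force: [-1.0, 0.1, 0.6]
finger_gap: 0.224
gripper_force: 0.0
pos [ 0.4452 -0.0355  0.0314] turn [ 0. -0. -0.] shift [-0.0003 -0.0007  0.0034] q7 0.36 t 4.2
[0.39051143 0.11435253 0.052     ]
pos [ 0.4452 -0.0355  0.0314] turn [ 0.   -0.   -0.34] shift [ 0.1546 -0.0395 -0.0206] q7 0.36 t 4.2
[0.39826048 0.13724254 0.052     ]
pos [ 0.4452 -0.0355  0.0314] turn [ 0.   -0.   -0.34] shift [ 0.1766 -0.0295 -0.0206] q7 0.36 t 4.2
```

```bash
python3 nudge.py '0 0 0 0 0 0 0;0 0 0 0 0 0 0;0 0 0 0 0 0 0;0 0 0 0 0 0 0' 45
```

```text
time: 4.6
eef_pos: [0.445, -0.0356, 0.0311]
orientation: [-2.471, -1.939, 0.0]
contact_force: [-0.4, 0.5, -0.5]
finger_gap: 0.005
gripper_force: 0.0
```

```bash
python3 - <<'E'
from h import *
s=arm.snapshot("top");b=arm.snapshot("side")
t=np.vstack([cv2.resize(x["color"][y:y+70,c:c+130,::-1],None,fx=4,fy=4,interpolation=cv2.INTER_CUBIC) for x,c,y in((s,240,190),(b,240,205))])
cv2.imwrite("pics/d1.png",t)
E
```

```text
(no output)
```

View pics/d1.png

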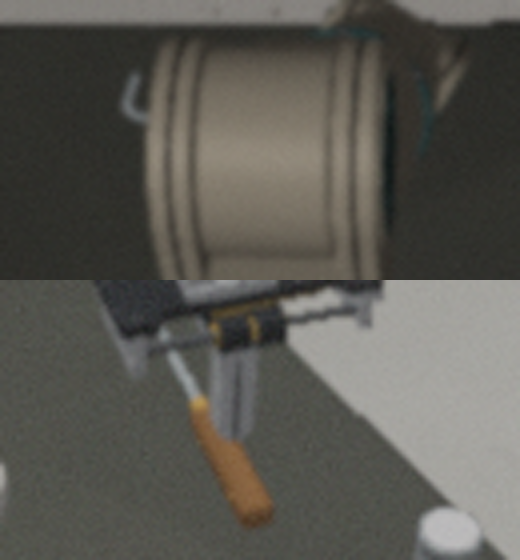

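The hook hasn't moved: the side view still has the butt at about (304,263). The shut fingers end near (299,242), beside the handle, so I'll check the projections.

```bash
python3 - <<'E'
from h import *
b=arm.snapshot("side");t=arm.snapshot("top");o=arm.get_obs();e=o["eef_pos"];print(arm.tips_ahead,e)
print("tip",proj(b,e-[0,0,.025]),"tip top",proj(b,e+[0,0,.0]))
h=[.4445,-.0356,0]
for l in((-.055,0,.02),(0,0,.02),(.055,0,.02),(.0,.012,.02),(0,-.012,.02)):print(l,proj(b,rz(1.335)@l+h))
E
```

```text
0.025 [ 0.44502839 -0.03562442  0.03113406]
tip [[297.048145  252.2404647]] tip top [[297.40494488 245.65580522]]
(-0.055, 0, 0.02) [[304.10653389 262.35208655]]
(0, 0, 0.02) [[297.07915391 248.67179664]]
(0.055, 0, 0.02) [[290.44529153 235.75709289]]
(0.0, 0.012, 0.02) [[292.95038503 249.58491463]]
(0, -0.012, 0.02) [[301.1887332  247.76217542]]
```

```bash
python3 - <<'E'
from h import *
b=arm.snapshot("side");crop(b,270,195,65,75,8,"e1.png")
E
python3 nudge.py '0 0 0 0 0 -.03 0;0 0 0 0 0 -.03 0;0 0 0 0 0 0 0;0 0 0 0 0 0 0'
python3 - <<'E'
from h import *
b=arm.snapshot("side");e=arm.get_obs()["eef_pos"];crop(b,270,195,50,75,8,"e2.png");p=proj(b,e-[0,0,.025])[0];print(e,p)
i=cv2.imread("pics/e1.png")[:,:400];j=cv2.imread("pics/e2.png");cv2.circle(j,tuple(int(v) for v in (p-[270,195])*8),3,(0,0,255),-1);cv2.imwrite("pics/e3.png",np.hstack([i,j]))
E
```

```text
time: 5.25
eef_pos: [0.4454, -0.0353, 0.0914]
orientation: [2.47, 1.94, 0.002]
contact_force: [-0.1, 0.4, 0.0]
finger_gap: 0.003
gripper_force: 0.0
[ 0.44482062 -0.03527415  0.0908556 ] [297.77692353 236.18935679]
```

View pics/e3.png

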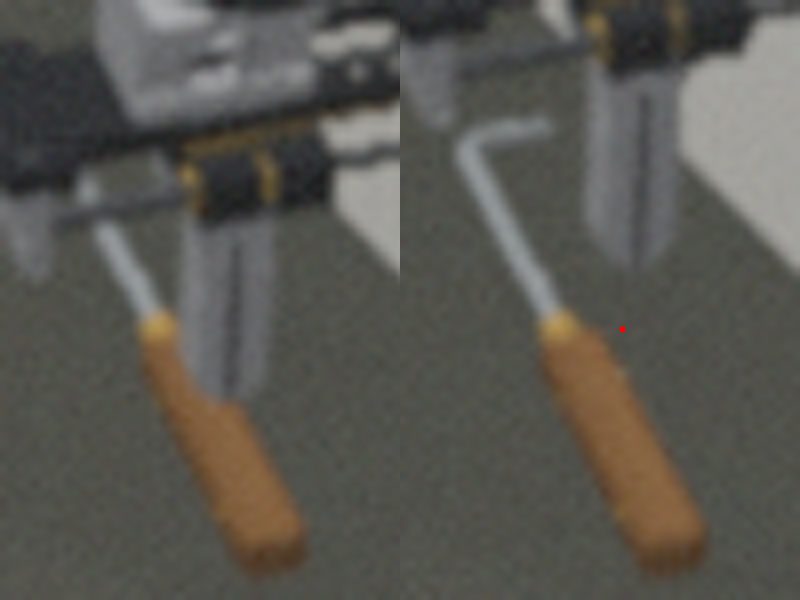

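The raised fingertip shows at about (299,228.5), but the reported pose predicts (297.8,236.2). The fingers also occlude the handle, so the real tips are about 28 mm higher than assumed. I'll probe the bench beside the hook, gently.

```bash
python3 nudge.py '0 0 0 0 -.045 0 0;0 0 0 0 0 .03 0;0 0 0 0 0 .03 0;0 0 0 0 0 .004 0;0 0 0 0 0 0 0'; for i in 1 2; do :; done; python3 nudge.py '0 0 0 0 0 .004 0;0 0 0 0 0 0 0'; python3 nudge.py '0 0 0 0 0 .004 0;0 0 0 0 0 0 0'; python3 nudge.py '0 0 0 0 0 .003 0;0 0 0 0 0 0 0'
```

```text
time: 5.8
eef_pos: [0.3996, -0.0251, 0.0254]
orientation: [-2.47, -1.936, 0.005]
contact_force: [0.9, 0.6, 0.1]
finger_gap: 0.001
gripper_force: 0.0
time: 6.0
eef_pos: [0.401, -0.0251, 0.0228]
orientation: [-2.472, -1.939, 0.002]
contact_force: [-0.1, -0.9, 1.2]
finger_gap: 0.003
gripper_force: 0.0
time: 6.2
eef_pos: [0.4013, -0.025, 0.0191]
orientation: [2.472, 1.939, -0.001]
contact_force: [0.1, 0.8, -0.1]
finger_gap: 0.003
gripper_force: 0.0
time: 6.4
eef_pos: [0.4013, -0.0249, 0.0162]
orientation: [2.472, 1.939, -0.0]
contact_force: [1.3, 0.3, -0.1]
finger_gap: 0.007
gripper_force: 0.0
```

```bash
for r in 1; do python3 nudge.py '0 0 0 0 0 .004 0;0 0 0 0 0 0 0'; python3 nudge.py '0 0 0 0 0 .003 0;0 0 0 0 0 0 0';python3 nudge.py '0 0 0 0 0 .002 0;0 0 0 0 0 0 0'; done | grep -E "eef|contact"; python3 - <<'E'
from h import *
b=arm.snapshot("side");e=arm.get_obs()["eef_pos"];p=proj(b,e-[0,0,.025])[0];print(e,p)
x,y=p.astype(int);crop(b,x-30,y-45,60,70,8,"f1.png")
E
```

```text
eef_pos: [0.4013, -0.0249, 0.0122]
contact_force: [-0.8, 0.3, -0.2]
eef_pos: [0.4013, -0.0249, 0.0092]
contact_force: [-0.5, 0.3, 1.1]
eef_pos: [0.4014, -0.0249, 0.0072]
contact_force: [0.1, -0.2, 0.2]
[ 0.40130977 -0.02493181  0.00717969] [281.39178245 261.81464364]
```

View pics/f1.png

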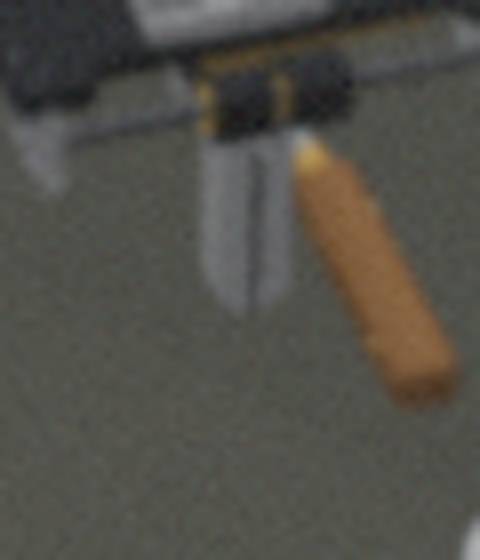

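The fingertip is seen at about (282,255), with 262 predicted, so the same offset holds. I'll continue down.

```bash
(python3 nudge.py '0 0 0 0 0 .002 0;0 0 0 0 0 0 0'; python3 nudge.py '0 0 0 0 0 .002 0;0 0 0 0 0 0 0';python3 nudge.py '0 0 0 0 0 .002 0;0 0 0 0 0 0 0') | grep -E "eef|contact"
```

```text
eef_pos: [0.4013, -0.0249, 0.005]
contact_force: [-0.3, 0.0, -0.5]
eef_pos: [0.4012, -0.0249, 0.003]
contact_force: [-0.8, 0.1, -0.2]
eef_pos: [0.4018, -0.025, 0.0016]
contact_force: [0.5, 0.2, -0.1]
```

```bash
(python3 nudge.py '0 0 0 0 0 .0015 0;0 0 0 0 0 0 0'; python3 nudge.py '0 0 0 0 0 .0015 0;0 0 0 0 0 0 0') | grep -E "eef|contact"
```

```text
eef_pos: [0.4023, -0.025, 0.0006]
contact_force: [-0.1, 0.5, -0.4]
eef_pos: [0.4027, -0.025, -0.0003]
contact_force: [1.4, 0.7, 0.2]
```

```bash
python3 - <<'E'
from h import *
o=arm.get_obs();np.set_printoptions(precision=3,suppress=True)
print(o["joint_pos"],o["orientation"],o["eef_pos"],o["contact_force"],o["joint_efforts"])
S={n:arm.snapshot(n) for n in("side","top")}
for n in S:print(n,proj(S[n],o["eef_pos"]-[0,0,.025]))
E
```

```text
[-0.22   0.729  0.314  2.333 -1.099  0.233  0.867] [-2.47  -1.938  0.003] [ 0.403 -0.025 -0.   ] [1.398 0.746 0.208] [  0.012 -42.001   3.994  -2.252  -0.002   0.073  -0.002]
side [[281.771 263.559]]
top [[318.823 242.914]]
```

The arm hits joint limits here (q5 and q6), still with no contact. The reported z is biased by at least 25 mm. I'll go back over the handle with the fingers open and descend until the bench is felt.

```bash
python3 nudge.py '0 0 0 0 0 -.03 .7;0 0 0 0 0 -.03 .7;0 0 0 0 .044 0 .7;0 0 0 0 0 0 .7;0 0 0 0 0 0 .7;0 0 0 0 0 .03 .7;0 0 0 0 0 .02 .7;0 0 0 0 0 0 .7';python3 -c "
from h import *
plan((.4445,-.0356,.004),1.335);print(arm.get_obs()['joint_pos'])"
```

```text
time: 8.95
eef_pos: [0.4421, -0.0349, 0.0078]
orientation: [-2.467, -1.934, 0.009]
contact_force: [-0.2, -0.1, 0.6]
finger_gap: 0.648
gripper_force: 0.0
pos [ 0.4421 -0.0349  0.0078] turn [-0.009  0.    -0.005] shift [-0.0001  0.0025  0.0038] q7 0.77 t 8.95
[-0.30239997  0.76071622  0.48170894  2.22313028 -0.98383859  0.39528195
  0.76776877]
```

```bash
(python3 nudge.py '0 0 0 0 .0025 0 .7;0 0 0 0 0 .002 .7;0 0 0 0 0 0 .7'; python3 nudge.py '0 0 0 0 0 .002 .7;0 0 0 0 0 0 .7';python3 nudge.py '0 0 0 0 0 .002 .7;0 0 0 0 0 0 .7';python3 nudge.py '0 0 0 0 0 .002 .7;0 0 0 0 0 0 .7') | grep -E "eef|contact|gap"
```

```text
eef_pos: [0.4481, -0.0361, 0.0082]
contact_force: [-0.5, 0.3, 0.4]
finger_gap: 0.698
eef_pos: [0.4479, -0.0359, 0.0058]
contact_force: [0.2, -0.3, -0.0]
finger_gap: 0.702
eef_pos: [0.4477, -0.036, 0.0035]
contact_force: [-0.0, 0.5, 0.0]
finger_gap: 0.701
eef_pos: [0.4476, -0.0361, 0.0014]
contact_force: [0.3, 0.2, -0.6]
finger_gap: 0.699
```

```bash
(python3 nudge.py '0 0 0 0 -.002 .0015 .7;0 0 0 0 0 0 .7'; python3 nudge.py '0 0 0 0 0 .0015 .7;0 0 0 0 0 0 .7';python3 nudge.py '0 0 0 0 0 .001 .7;0 0 0 0 0 0 .7') | grep -E "eef|contact"; python3 - <<'E'
from h import *
b=arm.snapshot("side");e=arm.get_obs()["eef_pos"];p=proj(b,e-[0,0,.025])[0];print(e,p)
crop(b,265,200,65,70,8,"f2.png")
E
```

```text
eef_pos: [0.4453, -0.0354, -0.0001]
contact_force: [0.2, 0.7, -0.4]
eef_pos: [0.4458, -0.0356, -0.0015]
contact_force: [0.2, 0.2, -0.3]
eef_pos: [0.4458, -0.0356, -0.0025]
contact_force: [0.2, -1.3, 1.1]
[ 0.44578589 -0.03557473 -0.00246192] [296.79675762 260.7303606 ]
```

View pics/f2.png

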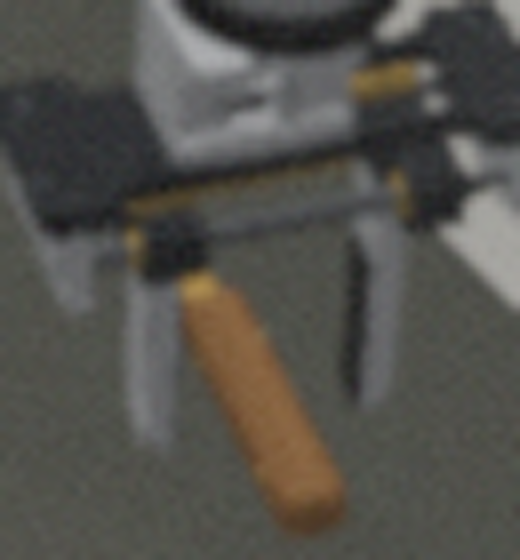

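The fingertips straddle the handle at about (284,255) and (311,250), at most a few mm above the bench. I'll close here.

```bash
python3 nudge.py '0 0 0 0 0 .002 .7;0 0 0 0 0 0 0;0 0 0 0 0 0 0;0 0 0 0 0 0 0;0 0 0 0 0 0 0;0 0 0 0 0 0 0;0 0 0 0 0 0 0;0 0 0 0 0 0 0' 45;python3 nudge.py '0 0 0 0 0 0 0;0 0 0 0 0 0 0;0 0 0 0 0 0 0;0 0 0 0 0 0 0'; python3 nudge.py '0 0 0 0 0 -.024 0;0 0 0 0 0 0 0';python3 - <<'E'
from h import *
S={n:arm.snapshot(n) for n in("side","top")}
print(proj(S["side"],rz(1.335)@[.174,0,.034]+[.4445,-.0356,0]),proj(S["side"],rz(1.335)@[-.055,0,.044]+[.4445,-.0356,0]))
crop(S["side"],255,195,75,75,8,"f3.png")
E
```

```text
time: 11.3
eef_pos: [0.4459, -0.0356, -0.0044]
orientation: [-2.47, -1.938, 0.003]
contact_force: [-0.7, 0.4, -0.5]
finger_gap: 0.247
gripper_force: 45.0
time: 11.7
eef_pos: [0.4459, -0.0356, -0.0044]
orientation: [-2.47, -1.938, 0.003]
contact_force: [-0.2, -1.3, 0.5]
finger_gap: 0.251
gripper_force: 45.0
time: 11.9
eef_pos: [0.4467, -0.0359, 0.0208]
orientation: [-2.471, -1.94, 0.001]
contact_force: [0.6, -0.6, -1.4]
finger_gap: 0.249
gripper_force: 45.0
[[277.36872411 206.5435567 ]] [[304.54893107 255.92316683]]
```

View pics/f3.png

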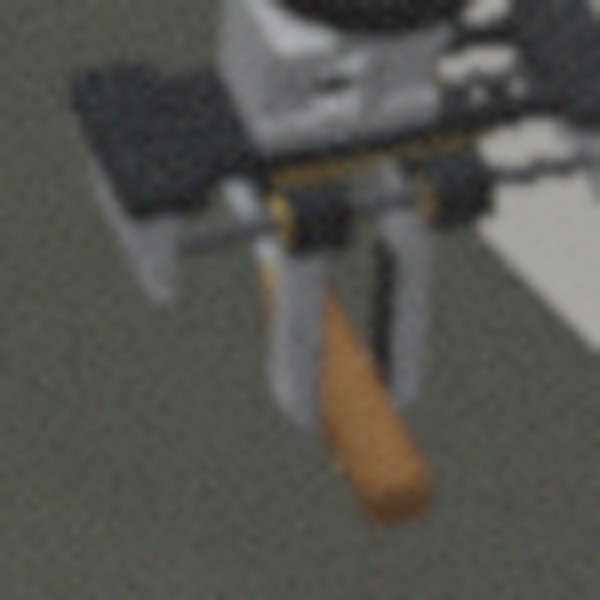

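The hook is gripped (gap 23.5 mm) and lifts level. It was resting on the bench when gripped, so the underside sits at the reported z + 4.4 mm. I'll carry it to just in front of the ledge and measure the crossbar numerically.

```bash
cat >> h.py <<'E'
CH=np.array([.4212,.4089]);CA=1.671
def ch(x,y,z): return rz(CA)@[x,y,0]+[*CH,z]
def toch(w): return rz(-CA)@(np.array(w)-[*CH,0])
E
python3 -c "
from h import *
plan(ch(-.345,.055,.0196),CA,True)"
```

```text
pos [ 0.446  -0.0354  0.0195] turn [-0.002  0.    -0.34 ] shift [ 0.0995 -0.0352 -0.0001] q7 0.74 t 12.0
```

```bash
python3 nudge.py '0 0 0 0 0 -.02 0;0 0 -.085 0 0 0 0;0 0 -.085 0 0 0 0;0 0 -.085 0 0 0 0;0 0 -.085 0 0 0 0;0 0 0 .033 -.012 0 0;0 0 0 .033 -.012 0 0;0 0 0 .033 -.012 .01 0';python3 nudge.py '0 0 0 0 0 .01 0;0 0 0 0 0 0 0;0 0 0 0 0 0 0';python3 - <<'E'
from h import *
plan(ch(-.345,.055,.0196),CA,True)
e=arm.get_obs()["eef_pos"];z=e[2]+.0044+.010
S={n:arm.snapshot(n) for n in("side","top")}
a=CA
for n in S:
    print(n,"corner",proj(S[n],rz(a)@[.173,0,0]+[e[0],e[1],z]),"tip",proj(S[n],rz(a)@[.172,-.034,0]+[e[0],e[1],z]))
p=proj(S["top"],rz(a)@[.15,-.01,0]+[e[0],e[1],z])[0].astype(int);print(p)
g=S["top"]["color"].mean(2).astype(int)
x0,y0=p[0]-14,p[1]-14
print(x0,y0);print("\n".join(" ".join(f"{v:3d}" for v in r) for r in g[y0:y0+26,x0:x0+30]))
E
```

```text
time: 12.8
eef_pos: [0.3998, 0.0602, 0.0295]
orientation: [-2.107, -2.328, 0.002]
contact_force: [1.6, 0.7, -1.8]
finger_gap: 0.251
gripper_force: 45.0
time: 13.1
eef_pos: [0.4002, 0.0587, 0.0194]
orientation: [-2.107, -2.327, 0.004]
contact_force: [0.2, -1.3, -1.8]
finger_gap: 0.252
gripper_force: 45.0
pos [0.4002 0.0587 0.0194] turn [-0.003  0.    -0.001] shift [ 0.0014  0.0009 -0.0002] q7 0.86 t 13.1
side corner [[231.6876397  200.07554544]] tip [[241.19567997 196.14266771]]
top corner [[241.3170754  247.43148669]] tip [[240.65381293 237.03382006]]
[248 243]
234 229
109 109 112 114 112 112 111 112 114 113 113 114 115 113 115 114 115 115 116 118 117 115 116 117 113 107 106 115 120 117
113 111 113 114 112 114 117 112 115 114 118 114 115 115 116 118 115 114 117 117 117 115 117 118 117 111 110 115 123 121
112 113 111 114 115 114 117 114 114 117 116 115 118 117 117 117 117 119 119 117 119 122 120 119 120 114 112 118 123 123
114 116 115 116 116 115 117 118 117 117 117 118 117 120 118 119 121 121 121 121 121 123 121 121 119 117 108 112 122 124
117 115 115 117 115 118 120 119 120 118 116 
[... 1895 characters left out ...]
 122 124 124 124 123 122 124 119 121 119 119 119 118 117 118 119 118 116 118 116 116 115 116 112 107
124 122 123 124 123 124 120 118 121 118 121 122 119 120 118 120 118 118 115 118 116 117 117 117 116 114 115 114 114 109
122 121 121 122 120 119 121 117 119 118 118 119 120 121 115 117 119 116 116 116 120 114 114 115 115 114 113 114 113 109
118 121 119 120 118 117 119 117 118 117 118 116 116 117 116 114 117 115 115 114 114 112 114 112 113 113 113 112 111 108
117 116 118 118 115 116 116 115 115 114 117 116 114 114 114 114 112 114 113 114 115 113 115 111 111 111 109 111 109 109
111 115 117 116 114 115 116 115 115 115 114 111 114 112 112 112 112 113 111 112 113 109 112 109 110 108 110 106 109 107
```

```bash
python3 - <<'E'
from h import *
S={n:arm.snapshot(n) for n in("side","top")}
A=cv2.resize(S["side"]["color"][150:240,180:280,::-1],None,fx=6,fy=6,interpolation=cv2.INTER_CUBIC)
cv2.imwrite("pics/g1.png",A)
E
```

```text
(no output)
```

View pics/g1.png

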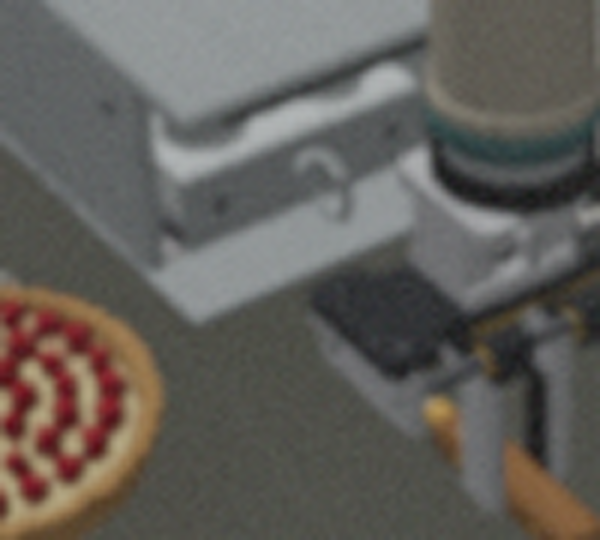

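```bash
python3 - <<'E'
from h import *
b=arm.snapshot("side");e=arm.get_obs()["eef_pos"];z=e[2]+.0044
for l in((.057,0,.01),(.057,0,.016),(.055,-.012,.02),(.055,.012,.02),(0,.022,.0),(0,.022,-.004)):print(l,proj(b,rz(CA)@l+[e[0],e[1],z]))
print(proj(b,ch(-.096,0,.034)),proj(b,ch(-.096,0,.052)),proj(b,ch(-.114,0,.034)))
E
```

```text
(0.057, 0, 0.01) [[253.96681484 219.92029284]]
(0.057, 0, 0.016) [[253.9298297 218.3293232]]
(0.055, -0.012, 0.02) [[257.72046119 216.02096186]]
(0.055, 0.012, 0.02) [[250.87107752 219.24475551]]
(0, 0.022, 0.0) [[259.38944305 236.30889353]]
(0, 0.022, -0.004) [[259.40499724 237.36316249]]
[[233.05357896 181.43301743]] [[232.8058575  176.80552592]] [[236.20096748 184.13780657]]
```

The ferrule shows at about (252.8,218.3), with (253.9,219) predicted, so the xy is trustworthy. Now I insert: forward beside the ring, then sideways through it.

```bash
python3 nudge.py '0 0 0 .025 0 0 0;0 0 0 .025 0 0 0;0 0 0 .025 0 0 0;0 0 0 0 0 0 0;0 0 0 0 0 0 0'|grep -E "eef|contact";python3 -c "
from h import *
print(toch(arm.get_obs()['eef_pos']));plan(ch(-.269,.018,.0196),CA,True)"
```

```text
eef_pos: [0.3929, 0.1341, 0.0199]
contact_force: [0.4, -0.2, -1.5]
[-0.27062616  0.05565258  0.0199013 ]
pos [0.3929 0.1341 0.0199] turn [-0.002 -0.     0.001] shift [0.0016 0.0377 0.0003] q7 0.7 t 13.85
```

```bash
python3 nudge.py '0 0 0 .0015 .012 0 0;0 0 0 0 .012 0 0;0 0 0 0 .012 0 0;0 0 0 0 0 0 0;0 0 0 0 0 0 0'|grep -E "eef|contact";python3 nudge.py '0 0 0 -.015 0 0 0;0 0 0 -.01 0 0 0;0 0 0 -.01 0 0 0;0 0 0 0 0 0 0;0 0 0 0 0 0 0'|grep -E "eef|contact"
```

```text
eef_pos: [0.4283, 0.1383, 0.0196]
contact_force: [0.4, -0.3, -2.3]
eef_pos: [0.4318, 0.1032, 0.0197]
contact_force: [0.2, -0.3, -1.4]
```

```bash
python3 nudge.py '0 0 0 -.01 0 0 0;0 0 0 -.01 0 0 0;0 0 0 -.01 0 0 0'|grep -E "eef|contact"; python3 - <<'E'
from h import *
S={n:arm.snapshot(n) for n in("side","top")}
print(toch(arm.get_obs()['eef_pos']))
A=cv2.resize(S["side"]["color"][150:225,190:280,::-1],None,fx=5,fy=5,interpolation=cv2.INTER_CUBIC)
B=cv2.resize(S["top"]["color"][185:285,200:310,::-1],None,fx=3.4,fy=3.75,interpolation=cv2.INTER_CUBIC)
cv2.imwrite("pics/g2.png",np.hstack([A,B[:375,:350]]))
E
```

```text
eef_pos: [0.4347, 0.0745, 0.0196]
contact_force: [-0.4, 4.0, -1.9]
[-0.33682365  0.0197553   0.01979764]
```

View pics/g2.png

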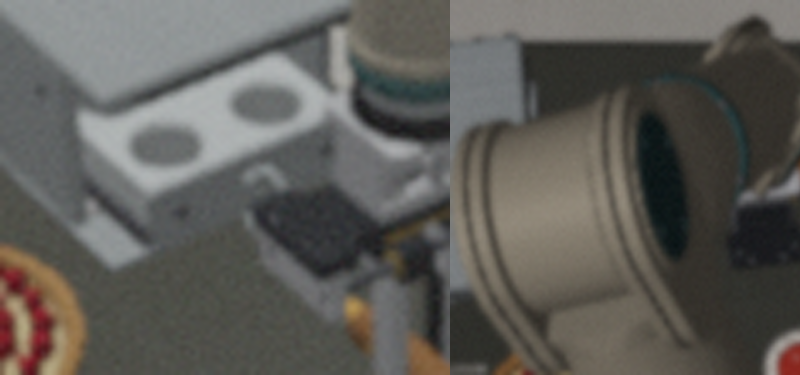

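The block is following: both front bores are visible at about (223,179) and (243,171), with about 4 N of drag. I'll keep pulling to the stop.

```bash
python3 nudge.py '0 0 0 -.02 0 0 0;0 0 0 -.02 0 0 0;0 0 0 -.02 0 0 0;0 0 0 -.02 0 0 0;0 0 0 -.02 0 0 0;0 0 0 -.02 0 0 0;0 0 0 -.02 0 0 0;0 0 0 -.01 0 0 0'|grep -E "eef|contact"; for k in 1; do python3 nudge.py '0 0 0 -.004 0 0 0;0 0 0 -.004 0 0 0'|grep -E "eef|contact"; python3 nudge.py '0 0 0 -.004 0 0 0;0 0 0 0 0 0 0'|grep -E "eef|contact"; done;python3 -c "
from h import *
print(toch(arm.get_obs()['eef_pos']))"
```

```text
eef_pos: [0.4498, -0.077, 0.0196]
contact_force: [-0.5, 4.6, -1.4]
eef_pos: [0.4502, -0.0817, 0.0194]
contact_force: [-0.4, 3.6, -2.2]
eef_pos: [0.4509, -0.0869, 0.0195]
contact_force: [-1.2, 1.6, -1.2]
[-0.49630659  0.02007443  0.01952864]
```

```bash
python3 nudge.py '0 0 0 -.003 0 0 0;0 0 0 -.002 0 0 0'|grep -E "eef|contact"; python3 nudge.py '0 0 0 -.002 0 0 0'|grep -E "eef|contact";  python3 nudge.py '0 0 0 -.002 0 0 0'|grep -E "eef|contact"
```

```text
eef_pos: [0.4507, -0.0883, 0.0193]
contact_force: [1.2, 10.8, -1.9]
eef_pos: [0.4506, -0.0884, 0.0191]
contact_force: [1.1, 12.9, -3.6]
eef_pos: [0.4506, -0.0885, 0.019]
contact_force: [1.8, 18.3, -4.0]
```

The block is at the stop (the force rose to 18 N). I'll ease off, take the hook out sideways and lay it down there.

```bash
python3 nudge.py '0 0 0 .008 0 0 0;0 0 0 .004 0 0 0;0 0 0 0 0 0 0;0 0 0 0 -.01 0 0;0 0 0 0 -.01 0 0;0 0 0 0 -.01 0 0;0 0 0 0 0 0 0'|grep -E "eef|contact"; python3 -c "
from h import *
print(toch(arm.get_obs()['eef_pos']),arm.get_obs()['joint_pos'])"
```

```text
eef_pos: [0.4183, -0.0872, 0.0198]
contact_force: [0.4, 0.5, -2.1]
[-0.49333966  0.05254331  0.01977417] [-0.1201629   0.70198036  0.38558155  2.26301404 -0.8554342   0.32748382
  1.10761667]
```

```bash
python3 nudge.py '0 0 0 -.01 0 0 0;0 0 0 0 0 .012 0;0 0 0 0 0 .009 0;0 0 0 0 0 .0025 0;0 0 0 0 0 0 0'|grep -E "eef|contact"; python3 -c "
from h import *
print(toch(arm.get_obs()['eef_pos']),arm.get_obs()['joint_pos'])"; python3 nudge.py '0 0 0 0 0 0 .6;0 0 0 0 0 0 .6;0 0 0 0 0 0 .6;0 0 0 0 0 0 .6;0 0 0 0 0 -.05 .6;0 0 0 0 0 -.05 .6;0 0 0 0 0 -.05 .6;0 0 0 0 0 0 .6'
```

```text
eef_pos: [0.4221, -0.0975, -0.0039]
contact_force: [-0.7, 0.2, -1.5]
[-0.50399567  0.04974732 -0.00394108] [-0.05300983  0.7479812   0.31900254  2.25689902 -0.92403744  0.26973339
  1.19051403]
time: 18.85
eef_pos: [0.4256, -0.098, 0.1508]
orientation: [2.103, 2.326, 0.005]
contact_force: [0.9, -0.5, 0.5]
finger_gap: 0.6
gripper_force: 0.0
```

```bash
python3 nudge.py '0 0 0 0 0 -.05 .6;0 0 0 0 0 -.05 .6;0 0 0 .04 -.009 0 .6;0 0 0 .04 -.009 0 .6;0 0 0 .04 -.009 0 .6;0 0 0 .04 -.009 0 .6;0 0 0 .04 -.009 0 .6;0 0 0 .04 -.009 0 .6'|grep eef;  python3 nudge.py '0 0 0 .04 -.009 0 .6;0 0 0 .04 -.009 0 .6;0 0 0 .04 -.009 0 .6;0 0 0 .04 -.009 0 .6;0 0 0 .04 -.009 0 .6;0 0 0 .04 -.009 0 .6;0 0 0 .04 -.009 0 .6;0 0 0 .04 -.009 0 .6'|grep eef
python3 - <<'E'
from h import *
np.set_printoptions(precision=4,suppress=True)
S={n:arm.snapshot(n) for n in("side","top")}
np.save("pics/S1.npy",S,allow_pickle=True)
def caps(s):
    gr=cv2.GaussianBlur(s["color"],(3,3),0).min(2)
    m=((gr>110)*255).astype(np.uint8);m[:200]=0;m[262:]=0;m[:,:360]=0;m[:,435:]=0
    n,_,st,ce=cv2.connectedComponentsWithStats(m)
    for i in range(1,n):
        if st[i,4]>15: print(st[i],ce[i],onz(s,ce[i],.095)[0])
caps(S["top"])
for n in S:
    print(n,[proj(S[n],ch(-.22+sx*.035,sy*.038,.056))[0] for sx in(-1,1) for sy in(-1,1)])
a=proj(S["top"],ch(-.22,0,.056))[0].astype(int);b=proj(S["side"],ch(-.22,0,.056))[0].astype(int);print(a,b)
A=cv2.resize(S["top"]["color"][a[1]-35:a[1]+35,a[0]-35:a[0]+85,::-1],None,fx=6,fy=6,interpolation=cv2.INTER_CUBIC)
B=cv2.resize(S["side"]["color"][b[1]-35:b[1]+35,b[0]-50:b[0]+50,::-1],None,fx=6,fy=6,interpolation=cv2.INTER_CUBIC)
cv2.imwrite("pics/top1.png",A);cv2.imwrite("pics/side1.png",B)
E
```

```text
eef_pos: [0.3435, 0.1382, 0.2461]
eef_pos: [0.2398, 0.4491, 0.246]
[411 209  12  11 102] [416.6961 214.1961] [ 0.4787 -0.3265  0.095 ]
[378 210  12  11 105] [383.2762 215.0952] [ 0.4764 -0.2207  0.095 ]
[380 243  12  12 108] [385.2593 248.6481] [ 0.3704 -0.2229  0.095 ]
[409 242  12  12 108] [414.2685 247.3704] [ 0.3738 -0.3138  0.095 ]
side [array([272.8136, 196.2664]), array([251.9293, 205.7753]), array([259.0912, 185.0293]), array([238.4893, 193.9898])]
top [array([263.239 , 215.2535]), array([265.6004, 238.5244]), array([241.6486, 217.5139]), array([243.8489, 240.8161])]
[253 227] [255 195]
```

```bash
python3 - <<'E'
from h import *
np.set_printoptions(precision=4,suppress=True)
S=np.load("pics/S1.npy",allow_pickle=True).item()
W=[]
for n in S:
    k=4;g=cv2.resize(cv2.GaussianBlur(cv2.cvtColor(S[n]["color"],cv2.COLOR_RGB2GRAY),(0,0),.7),None,fx=k,fy=k,interpolation=cv2.INTER_CUBIC)
    for sx in(-1,1):
        for sy in(-1,1):
            p=proj(S[n],ch(-.22+sx*.035,sy*.038,.056))[0];P=((p+.5)*k).astype(int);w=10*k
            q=g[P[1]-w:P[1]+w,P[0]-w:P[0]+w];th,m=cv2.threshold(q,0,255,cv2.THRESH_BINARY_INV+cv2.THRESH_OTSU)
            _,lab,st,ce=cv2.connectedComponentsWithStats(m);l=lab[w,w]
            c=(ce[l]+P-w+.5)/k-.5
            x=onz(S[n],c,.056)[0];print(n,sx,sy,th,l,st[l][2:]/k,c-p,"off(ch)",(rz(-CA)@(x-ch(-.22+sx*.035,sy*.038,.056)))[:2])
    # ASCII-free check: save for viewing
A=S["top"]["color"][195:260,225:345,::-1];B=S["side"]["color"][165:225,215:335,::-1]
cv2.imwrite("pics/v13.png",cv2.resize(np.vstack([A[:60],B])[:, :],None,fx=5,fy=5,interpolation=cv2.INTER_CUBIC))
E
```

```text
side -1 -1 138.0 2 [ 15.25   9.25 438.  ] [ 0.9899 -0.6971] off(ch) [ 0.001  -0.0044]
side -1 1 137.0 2 [ 15.5    9.75 476.  ] [ 1.1971 -0.6613] off(ch) [ 0.0004 -0.0046]
side 1 -1 137.0 2 [ 14.25   8.75 406.  ] [ 0.8104 -0.708 ] off(ch) [ 0.0015 -0.0041]
side 1 1 135.0 1 [ 15.     9.   433.25] [ 1.0255 -0.5913] off(ch) [ 0.0006 -0.0041]
top -1 -1 142.0 0 [  20.     20.   1315.25] [0.1287 1.1254] off(ch) [-0.      0.0037]
top -1 1 146.0 0 [  20.     20.   1267.75] [0.053  0.6637] off(ch) [0.     0.0021]
top 1 -1 140.0 0 [  20.    20.  1317.5] [0.8554 0.8044] off(ch) [-0.0025  0.0029]
top 1 1 144.0 0 [  20.     20.   1283.75] [0.6956 0.3687] off(ch) [-0.0021  0.0014]
```

View pics/v13.png

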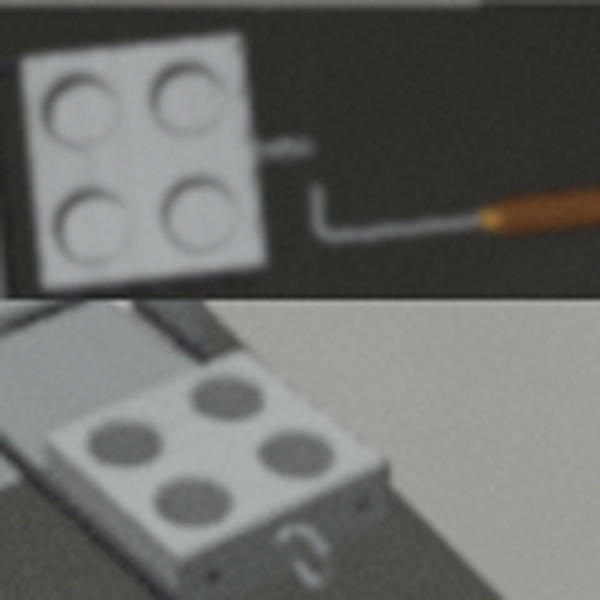

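Both views confirm the block is fully out: four bores in the top crop at (80,112), (188,98), (93,227), (200,215). The hook lies flat and clear of the ring. Next I refine the block pose by edge fitting per camera.

```bash
cat >> h.py <<'E'
from scipy.ndimage import map_coordinates
from scipy.optimize import minimize
def edgefit(s,curves,p0,wz=1.0,dz=0):
    """curves: local Nx3 arrays; maximise image gradient along the curves over (x,y,yaw)"""
    g=cv2.GaussianBlur(cv2.cvtColor(s["color"],cv2.COLOR_RGB2GRAY).astype(float),(0,0),1.0)
    m=np.hypot(cv2.Sobel(g,-1,1,0),cv2.Sobel(g,-1,0,1))
    def f(p):
        v=0
        for c in curves:
            q=proj(s,c@rz(p[2]).T+[p[0],p[1],dz]);v-=map_coordinates(m,[q[:,1],q[:,0]],order=1).mean()
        return v
    best=min((minimize(f,np.array(p0)+[dx,dy,0],method="Nelder-Mead",options=dict(initial_simplex=np.array(p0)+[dx,dy,0]+np.array([[0,0,0],[.004,0,0],[0,.004,0],[0,0,.02]]))) for dx in(-.004,0,.004) for dy in(-.004,0,.004)),key=lambda r:r.fun)
    return best.x,best.fun
T=np.linspace(0,2*np.pi,60,endpoint=False);L=np.linspace(-.06,.06,40)
circ=lambda x,y,r,z:np.c_[x+r*np.cos(T),y+r*np.sin(T),0*T+z]
BLK=[circ(sx*.035,sy*.038,.023,.056) for sx in(-1,1) for sy in(-1,1)]+[np.c_[L,0*L+.075,0*L+.056],np.c_[L,0*L-.075,0*L+.056]]
E
python3 - <<'E'
from h import *
np.set_printoptions(precision=4,suppress=True)
S=np.load("pics/S1.npy",allow_pickle=True).item()
p0=[*ch(-.22,0,0)[:2],CA];print("pred",p0)
for n in S:
    for nm,c in(("all",BLK),("bores",BLK[:4]),("sides",BLK[4:])):
        x,f=edgefit(S[n],c,p0);d=rz(-CA)@[x[0]-p0[0],x[1]-p0[1],0];print(n,nm,x,d[:2],round(f,1))
for t in((.4787,-.3263),(.4764,-.2207),(.3704,-.2228),(.3737,-.314)):
    print([edgefit(S[n],[circ(0,0,.02,.095),] ,[*t,0])[0][:2] for n in S])
E
```

```text
pred [np.float64(0.44320793545767895), np.float64(0.19000356152533993), 1.671]
side all [0.4481 0.1916 1.6795] [ 0.0011 -0.005 ] -691.9
side bores [0.4477 0.1916 1.6786] [ 0.0011 -0.0046] -536.3
side sides [0.4508 0.1695 1.6595] [-0.0212 -0.0055] -169.2
top all [0.4457 0.208  1.674 ] [ 0.0177 -0.0043] -700.7
top bores [0.4677 0.1754 1.6949] [-0.017  -0.0229] -325.6
top sides [0.4472 0.1954 1.678 ] [ 0.005  -0.0045] -462.6
[array([ 0.4792, -0.329 ]), array([ 0.4787, -0.3265])]
[array([ 0.478 , -0.2231]), array([ 0.4766, -0.2211])]
[array([ 0.3717, -0.2247]), array([ 0.3705, -0.2231])]
[array([ 0.3754, -0.3164]), array([ 0.3738, -0.3142])]
```

Both cameras agree that the block sits 4.5–5 mm further to chiller -y than I predicted. I'll use the side camera consistently: block centre (.448,.1916), yaw 1.679. Now to the first tube.

```bash
python3 -c "
from h import *
plan((.478,-.2231,.18),1.679)
plan((.478,-.2231,.18),1.679-np.pi/2)"
```

```text
pos [0.2378 0.4529 0.2451] turn [-0.004 -0.001  0.001] shift [-0.698   0.1658  0.0651] q7 -0.51 t 20.55
pos [0.2378 0.4529 0.2451] turn [-0.002 -0.003 -1.57 ] shift [-0.1658 -0.698   0.0651] q7 -0.51 t 20.55
```

```bash
python3 nudge.py '0 0 0 -.042 .01 0 .75;0 0 0 -.042 .01 0 .75;0 0 0 -.042 .01 0 .75;0 0 0 -.042 .01 0 .75;0 0 0 -.042 .01 0 .75;0 0 0 -.042 .01 0 .75;0 0 0 -.042 .01 0 .75;0 0 0 -.042 .01 0 .75'|grep eef;python3 nudge.py '0 0 0 -.042 .01 0 .75;0 0 0 -.042 .01 0 .75;0 0 0 -.042 .01 0 .75;0 0 0 -.042 .01 0 .75;0 0 0 -.042 .01 .02 .75;0 0 0 -.042 .01 .02 .75;0 0 0 -.026 .006 .025 .75;0 0 0 0 0 0 .75'|grep eef; python3 -c "
from h import *
plan((.478,-.2231,.045),1.679)"
```

```text
eef_pos: [0.3538, 0.1195, 0.2461]
eef_pos: [0.4455, -0.1527, 0.1786]
pos [ 0.4455 -0.1527  0.1786] turn [-0.007  0.001 -0.016] shift [-0.0735  0.0247  0.1336] q7 0.93 t 22.15
```

```bash
python3 nudge.py '-.007 0 -.016 -.025 .008 0 .75;0 0 0 -.025 .008 0 .75;0 0 0 -.0235 .0087 0 .75;0 0 0 0 0 0 .75;0 0 0 0 0 .03 .75;0 0 0 0 0 0 .75'|grep eef; python3 -c "
from h import *
plan((.478,-.2231,.045),1.679)"
```

```text
eef_pos: [0.4779, -0.2157, 0.1488]
pos [ 0.4779 -0.2157  0.1488] turn [-0.001 -0.005  0.009] shift [-0.0074 -0.0007  0.1038] q7 1.08 t 22.75
```

Descend, grip, release; then I'll grip again at 90° to learn the tube's centre in robot coordinates.

```bash
python3 nudge.py '0 -.005 .008 -.007 -.001 0 .75;0 0 0 0 0 .035 .75;0 0 0 0 0 .035 .75;0 0 0 0 0 .033 .75;0 0 0 0 0 0 .75;0 0 0 0 0 0 .3;0 0 0 0 0 0 .3;0 0 0 0 0 0 .3' 15|grep -E "eef|gap|force";python3 nudge.py '0 0 0 0 0 0 .3;0 0 0 0 0 0 .3;0 0 0 0 0 0 .3;0 0 0 0 0 0 .3' 15|grep -E "eef|gap|force"; python3 -c "
from h import *
plan((.478,-.2231,.045),1.679-np.pi/2)"
```

```text
eef_pos: [0.4819, -0.2269, 0.0499]
contact_force: [0.1, -0.1, -0.3]
finger_gap: 0.533
gripper_force: 0.0
eef_pos: [0.4801, -0.2267, 0.0486]
contact_force: [-3.3, -0.1, 7.1]
finger_gap: 0.425
gripper_force: 15.0
pos [ 0.4801 -0.2267  0.0486] turn [7.00e-03 1.00e-03 1.57e+00] shift [-0.0017 -0.0038  0.0036] q7 1.22 t 23.95
```

```bash
python3 nudge.py '0 0 0 0 0 0 .75;0 0 0 0 0 0 .75;0 0 0 0 0 0 .75;0 0 0 0 0 0 .75;0 0 0 0 0 0 .75' ; python3 nudge.py '0 0 -.14 0 0 0 .75;0 0 -.14 0 0 0 .75;0 0 -.14 0 0 0 .75;0 0 -.14 0 0 0 .75;0 0 -.14 0 0 0 .75;0 0 -.14 0 0 0 .75;0 0 -.14 0 0 0 .75;0 0 -.14 0 0 0 .75'|grep eef;python3 nudge.py '0 0 -.15 0 0 0 .75;0 0 -.15 0 0 0 .75;0 0 -.15 0 0 0 .75;0 0 0 0 0 0 .75;0 0 0 0 0 0 .75'|grep eef;python3 -c "
from h import *
plan((.4801,-.2267,.045),1.679-np.pi/2)"
```

```text
time: 24.45
eef_pos: [0.4808, -0.2262, 0.048]
orientation: [2.094, 2.334, 0.0]
contact_force: [-0.9, -0.3, 0.1]
finger_gap: 0.748
gripper_force: 0.0
eef_pos: [0.4807, -0.2264, 0.0481]
eef_pos: [0.4806, -0.2265, 0.0481]
pos [ 0.4806 -0.2265  0.0481] turn [-0.004  0.004 -0.005] shift [ 0.0006 -0.0002  0.0031] q7 2.29 t 25.75
```

```bash
python3 nudge.py '0 0 0 0 0 0 .3;0 0 0 0 0 0 .3;0 0 0 0 0 0 .3;0 0 0 0 0 0 .3;0 0 0 0 0 0 .3;0 0 0 0 0 0 .3;0 0 0 0 0 0 .3;0 0 0 0 0 0 .3' 25|grep -E "eef|gap|force"; python3 -c "
from h import *
o=arm.get_obs();print(o['joint_pos'],o['eef_pos'])
S={n:arm.snapshot(n) for n in('side','top')}
for n in S: print(n,edgefit(S[n],[circ(0,0,.02,.095)],[.478,-.2231,0]))
"
```

```text
eef_pos: [0.4806, -0.2262, 0.048]
contact_force: [-0.7, 0.0, -1.7]
finger_gap: 0.425
gripper_force: 24.9
[ 0.26919131  0.68726353  0.17653123  1.98386155 -0.23782544  0.48423816
  2.29497008] [ 0.48058573 -0.22615827  0.04798909]
side (array([ 0.4803588 , -0.2240919 ,  0.02724746]), np.float64(-167.26908499862637))
top (array([ 0.45561931, -0.19429409, -0.03001609]), np.float64(-86.24553279507998))
```

```bash
cat >> h.py <<'E'
BC=np.array([.4479,.1896]);BA=1.679
def bore(sx,sy,z,off=(0,0)): return rz(BA)@[.035*sx+off[0],.038*sy+off[1],0]+[*BC,z]
E
python3 nudge.py '0 0 0 0 0 -.04 .3;0 0 0 0 0 -.04 .3;0 0 0 0 0 -.04 .3;0 0 .15 0 0 0 .3;0 0 .15 0 0 0 .3;0 0 .15 0 0 0 .3;0 0 .15 0 0 0 .3;0 0 .15 0 0 0 .3'|grep -E "eef|force";python3 nudge.py '0 0 .15 0 0 0 .3;0 0 .15 0 0 0 .3;0 0 .15 0 0 0 .3;0 0 .15 0 0 0 .3;0 0 .15 0 0 0 .3;0 0 .07 0 0 0 .3;0 0 0 0 0 0 .3'|grep -E "eef|force";  python3 -c "
from h import *
plan(bore(1,-1,.155),BA)"
```

```text
eef_pos: [0.4799, -0.2259, 0.168]
contact_force: [-0.4, 0.3, -2.4]
gripper_force: 25.0
eef_pos: [0.4799, -0.2257, 0.1678]
contact_force: [0.1, -0.1, -1.5]
gripper_force: 25.0
pos [ 0.4799 -0.2257  0.1678] turn [ 0.003  0.005 -0.   ] shift [0.4513 0.0511 0.0128] q7 1.01 t 28.15
```

```bash
python3 nudge.py '0 .005 0 .032 .0036 0 .3;0 0 0 .032 .0036 0 .3;0 0 0 .032 .0036 0 .3;0 0 0 .032 .0036 0 .3;0 0 0 .032 .0036 0 .3;0 0 0 .032 .0036 0 .3;0 0 0 .032 .0036 0 .3'|grep -E "eef";python3 nudge.py '0 0 0 .032 .0036 0 .3;0 0 0 .032 .0036 0 .3;0 0 0 .032 .0036 0 .3;0 0 0 .032 .0036 0 .3;0 0 0 .032 .0036 0 .3;0 0 0 .032 .0036 0 .3;0 0 0 .032 .0036 0 .3;0 0 0 0 0 0 .3'|grep -E "eef|force";  python3 -c "
from h import *
plan(bore(1,-1,.125),BA)"
```

```text
eef_pos: [0.4809, 0.0008, 0.1682]
eef_pos: [0.4812, 0.2307, 0.1676]
contact_force: [-0.4, 0.0, -1.9]
gripper_force: 25.0
pos [0.4812 0.2307 0.1676] turn [ 0.004 -0.003  0.01 ] shift [-0.0022  0.0005  0.0426] q7 0.19 t 29.65
```

```bash
python3 nudge.py '.004 -.003 .01 -.002 .0005 0 .3;0 0 0 0 0 .03 .3;0 0 0 0 0 .025 .3;0 0 0 0 0 0 .3;0 0 0 0 0 0 .3'|grep -E "eef|force";  python3 -c "
from h import *
plan(bore(1,-1,.100),BA)"
```

```text
eef_pos: [0.4831, 0.2213, 0.1138]
contact_force: [0.4, 0.1, -1.6]
gripper_force: 25.0
pos [0.4831 0.2213 0.1138] turn [ 0.     0.003 -0.012] shift [ 0.0073 -0.0005  0.0138] q7 0.25 t 30.15
```

```bash
python3 nudge.py '0 0 -.011 .0073 -.0005 0 .3;0 0 0 0 0 0 .3;0 0 0 0 0 0 .3'|grep -E "eef|force";  python3 -c "
from h import *
plan(bore(1,-1,.100),BA)"
```

```text
eef_pos: [0.4819, 0.2308, 0.1142]
contact_force: [0.8, -0.4, -1.5]
gripper_force: 25.0
pos [0.4819 0.2308 0.1142] turn [0.002 0.002 0.002] shift [-0.0023 -0.0002  0.0142] q7 0.24 t 30.45
```

```bash
python3 nudge.py '0 0 0 -.0023 0 0 .3;0 0 0 0 0 0 .3;0 0 0 0 0 0 .3'|grep -E "eef|force";  python3 -c "
from h import *
plan(bore(1,-1,.100),BA)"
```

```text
eef_pos: [0.4818, 0.2276, 0.1135]
contact_force: [-0.6, 0.6, -2.2]
gripper_force: 25.0
pos [0.4818 0.2276 0.1135] turn [0.    0.002 0.   ] shift [0.0008 0.0002 0.0135] q7 0.25 t 30.75
```

Now descend in steps with force checks.

```bash
(python3 nudge.py '0 0 0 0 0 .006 .3;0 0 0 0 0 0 .3'; python3 nudge.py '0 0 0 0 0 .004 .3;0 0 0 0 0 0 .3';python3 nudge.py '0 0 0 0 0 .004 .3;0 0 0 0 0 0 .3')|grep -E "eef|contact"
```

```text
eef_pos: [0.4811, 0.2277, 0.1066]
contact_force: [-0.4, -0.5, -1.9]
eef_pos: [0.4814, 0.2277, 0.1028]
contact_force: [-0.6, 0.7, -1.3]
eef_pos: [0.4814, 0.2277, 0.0989]
contact_force: [0.1, -0.1, -1.6]
```

```bash
(python3 nudge.py '0 0 0 0 0 .004 .3;0 0 0 0 0 0 .3'; python3 nudge.py '0 0 0 0 0 .006 .3;0 0 0 0 0 0 .3';python3 nudge.py '0 0 0 0 0 .006 .3;0 0 0 0 0 0 .3';python3 nudge.py '0 0 0 0 0 .008 .3;0 0 0 0 0 0 .3')|grep -E "eef|contact"
```

```text
eef_pos: [0.4814, 0.2278, 0.0949]
contact_force: [-0.1, 0.7, -2.3]
eef_pos: [0.4812, 0.2277, 0.0887]
contact_force: [0.2, -0.3, -2.2]
eef_pos: [0.4812, 0.2277, 0.0826]
contact_force: [-0.1, -0.0, -1.9]
eef_pos: [0.4811, 0.2276, 0.0744]
contact_force: [-1.0, -0.2, -1.9]
```

```bash
(python3 nudge.py '0 0 0 0 0 .008 .3;0 0 0 0 0 0 .3';python3 nudge.py '0 0 0 0 0 .002 .3;0 0 0 0 0 0 .3';python3 nudge.py '0 0 0 0 0 0 .65;0 0 0 0 0 0 .65;0 0 0 0 0 0 .65;0 0 0 0 0 0 .65;0 0 0 0 0 -.04 .65;0 0 0 0 0 -.04 .65;0 0 0 0 0 -.04 .65;0 0 0 0 0 0 .65')|grep -E "eef|contact|gap"; python3 - <<'E'
from h import *
S={n:arm.snapshot(n) for n in('side','top')}
plan((.3704,-.2241,.18),BA)
for t in((.4792,-.329),(.3717,-.2247),(.3754,-.3164)):
    print([edgefit(S[n],[circ(0,0,.02,.095)],[*t,0])[0][:2].round(4) for n in S])
w=bore(1,-1,0);print(w,edgefit(S["side"],[circ(0,0,.02,.111)],[w[0],w[1]+.002,0]))
E
```

```text
eef_pos: [0.4811, 0.2276, 0.0664]
contact_force: [-0.6, -0.3, -1.4]
finger_gap: 0.418
eef_pos: [0.4817, 0.2277, 0.0652]
contact_force: [0.3, 0.2, -1.3]
finger_gap: 0.422
eef_pos: [0.4852, 0.2286, 0.19]
contact_force: [0.3, 0.1, -0.4]
finger_gap: 0.651
pos [0.4819 0.2285 0.186 ] turn [0.002 0.001 0.001] shift [-0.4379 -0.1597  0.006 ] q7 0.16 t 33.45
[array([ 0.4792, -0.3288]), array([ 0.4787, -0.3265])]
[array([ 0.3719, -0.2248]), array([ 0.3705, -0.2232])]
[array([ 0.3753, -0.3163]), array([ 0.3738, -0.3141])]
[0.48189802 0.22849903 0.        ] (array([ 0.48065058,  0.23174546, -0.01052124]), np.float64(-127.70358855626685))
```

Tube 1 is in. On to the second tube, at robot (.3718,-.2268).

```bash
python3 nudge.py '0 0 0 -.0313 -.0114 0 .75;0 0 0 -.0313 -.0114 0 .75;0 0 0 -.0313 -.0114 0 .75;0 0 0 -.0313 -.0114 0 .75;0 0 0 -.0313 -.0114 0 .75;0 0 0 -.0313 -.0114 0 .75;0 0 0 -.0313 -.0114 0 .75'|grep -E "eef";python3 nudge.py '0 0 0 -.0313 -.0114 0 .75;0 0 0 -.0313 -.0114 0 .75;0 0 0 -.0313 -.0114 0 .75;0 0 0 -.0313 -.0114 0 .75;0 0 0 -.0313 -.0114 0 .75;0 0 0 -.0313 -.0114 0 .75;0 0 0 -.0313 -.0114 0 .75;0 0 0 0 0 0 .75'|grep -E "eef"; python3 nudge.py '0 0 0 0 0 0 .75;0 0 0 0 0 0 .75'|grep -E "eef|force";  python3 -c "
from h import *
plan((.3718,-.2268,.045),BA);print(arm.get_obs()['joint_pos'])"
```

```text
eef_pos: [0.4246, 0.0006, 0.1847]
eef_pos: [0.3686, -0.229, 0.1858]
eef_pos: [0.3704, -0.2234, 0.1856]
contact_force: [-0.1, -0.6, 0.1]
gripper_force: 0.0
pos [ 0.3704 -0.2234  0.1856] turn [-0.001  0.001  0.002] shift [-0.0035  0.001   0.1406] q7 1.1 t 35.15
[-0.08592392  0.43519644  0.78602     2.11759922 -0.44624933  0.75838589
  1.09600038]
```

```bash
python3 nudge.py '0 0 0 -.0035 .001 .035 .75;0 0 0 0 0 .035 .75;0 0 0 0 0 .035 .75;0 0 0 0 0 .035 .75;0 0 0 0 0 0 .75;0 0 0 0 0 0 .75'|grep -E "eef";  python3 -c "
from h import *
plan((.3718,-.2268,.045),BA)"
```

```text
eef_pos: [0.3719, -0.2278, 0.0465]
pos [ 0.3719 -0.2278  0.0465] turn [-0.001  0.001  0.002] shift [ 0.001  -0.      0.0015] q7 1.38 t 35.75
```

```bash
python3 nudge.py '0 0 0 .001 0 0 .3;0 0 0 0 0 0 .3;0 0 0 0 0 0 .3;0 0 0 0 0 0 .3;0 0 0 0 0 0 .3;0 0 0 0 0 0 .3;0 0 0 0 0 0 .3;0 0 0 0 0 0 .3' 25|grep -E "eef|gap|force"; python3 nudge.py '0 0 0 0 0 -.04 .3;0 0 0 0 0 -.04 .3;0 0 0 0 0 -.04 .3;0 0 0 0 0 0 .3;0 0 0 0 0 0 .3'|grep -E "eef|gap|force"; python3 -c "
from h import *
plan(bore(1,1,.155),BA)"
```

```text
eef_pos: [0.3725, -0.2278, 0.047]
contact_force: [-0.4, 1.2, 6.2]
finger_gap: 0.421
gripper_force: 25.0
eef_pos: [0.3723, -0.2268, 0.1666]
contact_force: [-0.8, -0.4, -2.3]
finger_gap: 0.425
gripper_force: 25.0
pos [ 0.3723 -0.2268  0.1666] turn [0.001 0.002 0.002] shift [0.4408 0.0822 0.0116] q7 1.15 t 37.05
```

```bash
python3 nudge.py '0 0 0 .0315 .0059 0 .3;0 0 0 .0315 .0059 0 .3;0 0 0 .0315 .0059 0 .3;0 0 0 .0315 .0059 0 .3;0 0 0 .0315 .0059 0 .3;0 0 0 .0315 .0059 0 .3;0 0 0 .0315 .0059 0 .3'|grep -E "eef";python3 nudge.py '0 0 0 .0315 .0059 0 .3;0 0 0 .0315 .0059 0 .3;0 0 0 .0315 .0059 0 .3;0 0 0 .0315 .0059 0 .3;0 0 0 .0315 .0059 0 .3;0 0 0 .0315 .0059 0 .3;0 0 0 .0315 .0059 0 .3;0 0 0 0 0 0 .3'|grep -E "eef|force";python3 nudge.py '0 0 0 0 0 .025 .3;0 0 0 0 0 .02 .3;0 0 0 0 0 0 .3;0 0 0 0 0 0 .3'|grep -E "eef";  python3 -c "
from h import *
plan(bore(1,1,.1),BA)"
```

```text
eef_pos: [0.3875, -0.0023, 0.1645]
eef_pos: [0.4048, 0.2241, 0.1631]
contact_force: [-0.1, -0.1, -1.2]
gripper_force: 25.0
eef_pos: [0.4055, 0.2187, 0.1197]
pos [0.4055 0.2187 0.1197] turn [-0.002  0.004 -0.001] shift [0.0015 0.001  0.0197] q7 0.26 t 38.95
```

```bash
(python3 nudge.py '0 .003 0 .001 .001 0 .3;0 0 0 0 0 .008 .3;0 0 0 0 0 0 .3;0 0 0 0 0 0 .3'; python3 nudge.py '0 0 0 0 0 .005 .3;0 0 0 0 0 .005 .3;0 0 0 0 0 0 .3';python3 nudge.py '0 0 0 0 0 .004 .3;0 0 0 0 0 .004 .3;0 0 0 0 0 0 .3')|grep -E "eef|contact"
```

```text
eef_pos: [0.4069, 0.221, 0.1124]
contact_force: [-0.2, -0.8, -2.2]
eef_pos: [0.4065, 0.2209, 0.1017]
contact_force: [0.0, -0.5, -2.0]
eef_pos: [0.4067, 0.2208, 0.0938]
contact_force: [0.6, 0.0, -1.9]
```

```bash
(python3 nudge.py '0 0 0 0 0 .006 .3;0 0 0 0 0 .006 .3;0 0 0 0 0 0 .3'; python3 nudge.py '0 0 0 0 0 .006 .3;0 0 0 0 0 .006 .3;0 0 0 0 0 0 .3';python3 nudge.py '0 0 0 0 0 .005 .3;0 0 0 0 0 0 .3';python3 nudge.py '0 0 0 0 0 0 .65;0 0 0 0 0 0 .65;0 0 0 0 0 0 .65;0 0 0 0 0 0 .65;0 0 0 0 0 -.04 .65;0 0 0 0 0 -.04 .65;0 0 0 0 0 -.04 .65;0 0 0 0 0 0 .65')|grep -E "eef|contact"; python3 - <<'E'
from h import *
S={n:arm.snapshot(n) for n in('side','top')}
for t in((.4792,-.329),(.3754,-.3164)):
    print([edgefit(S[n],[circ(0,0,.02,.095)],[*t,0])[0][:2].round(4) for n in S])
plan((.3754,-.3184,.18),BA)
E
```

```text
eef_pos: [0.4064, 0.2208, 0.0815]
contact_force: [0.1, -0.1, -1.9]
eef_pos: [0.4065, 0.2208, 0.0696]
contact_force: [-0.8, -0.0, -1.2]
eef_pos: [0.4068, 0.2209, 0.0649]
contact_force: [-0.9, -0.2, -2.7]
eef_pos: [0.4101, 0.2219, 0.1894]
contact_force: [0.3, -0.1, 0.3]
[array([ 0.4792, -0.3289]), array([ 0.4787, -0.3265])]
[array([ 0.3753, -0.3163]), array([ 0.3738, -0.3142])]
pos [0.4071 0.2216 0.1858] turn [ 0.001 -0.002  0.002] shift [-0.5334 -0.0898  0.0058] q7 0.15 t 41.65
```

```bash
python3 nudge.py '0 0 0 -.0314 -.0053 0 .75;0 0 0 -.0314 -.0053 0 .75;0 0 0 -.0314 -.0053 0 .75;0 0 0 -.0314 -.0053 0 .75;0 0 0 -.0314 -.0053 0 .75;0 0 0 -.0314 -.0053 0 .75;0 0 0 -.0314 -.0053 0 .75;0 0 0 -.0314 -.0053 0 .75'|grep -E "eef";python3 nudge.py '0 0 0 -.0314 -.0053 0 .75;0 0 0 -.0314 -.0053 0 .75;0 0 0 -.0314 -.0053 0 .75;0 0 0 -.0314 -.0053 0 .75;0 0 0 -.0314 -.0053 0 .75;0 0 0 -.0314 -.0053 0 .75;0 0 0 -.0314 -.0053 0 .75;0 0 0 -.0314 -.0053 0 .75'|grep -E "eef"; python3 nudge.py '0 0 0 -.0314 -.0053 0 .75;0 0 0 0 0 0 .75;0 0 0 0 0 .04 .75;0 0 0 0 0 .04 .75;0 0 0 0 0 0 .75;0 0 0 0 0 0 .75;0 0 0 0 0 0 .75'|grep -E "eef|force";  python3 -c "
from h import *
plan((.3754,-.3184,.045),BA)"
```

```text
eef_pos: [0.3908, -0.0343, 0.184]
eef_pos: [0.3762, -0.288, 0.1835]
eef_pos: [0.376, -0.3199, 0.1062]
contact_force: [-0.2, -1.1, -0.4]
gripper_force: 0.0
pos [ 0.376  -0.3199  0.1062] turn [0.001 0.001 0.001] shift [ 0.0016 -0.0005  0.0612] q7 1.4 t 43.95
```

```bash
python3 nudge.py '0 0 0 .0016 0 .03 .75;0 0 0 0 0 .03 .75;0 0 0 0 0 0 .75;0 0 0 0 0 0 .75'|grep eef; python3 nudge.py '0 0 0 0 0 0 .3;0 0 0 0 0 0 .3;0 0 0 0 0 0 .3;0 0 0 0 0 0 .3;0 0 0 0 0 0 .3;0 0 0 0 0 0 .3;0 0 0 0 0 0 .3' 25|grep -E "eef|gap|force"; python3 nudge.py '0 0 0 0 0 -.04 .3;0 0 0 0 0 -.04 .3;0 0 0 0 0 -.04 .3;0 0 0 0 0 0 .3;0 0 0 0 0 0 .3'|grep -E "eef|gap|force"; python3 -c "
from h import *
plan(bore(-1,1,.155),BA)"
```

```text
eef_pos: [0.3759, -0.3184, 0.0464]
eef_pos: [0.3756, -0.3179, 0.0455]
contact_force: [0.9, 0.2, 6.1]
finger_gap: 0.423
gripper_force: 25.0
eef_pos: [0.3756, -0.3174, 0.165]
contact_force: [-0.3, 0.1, -1.9]
finger_gap: 0.424
gripper_force: 25.0
pos [ 0.3756 -0.3174  0.165 ] turn [ 0.001 -0.001  0.001] shift [0.4612 0.0887 0.01  ] q7 1.32 t 45.55
```

```bash
python3 nudge.py '0 0 0 .0307 .0059 0 .3;0 0 0 .0307 .0059 0 .3;0 0 0 .0307 .0059 0 .3;0 0 0 .0307 .0059 0 .3;0 0 0 .0307 .0059 0 .3;0 0 0 .0307 .0059 0 .3;0 0 0 .0307 .0059 0 .3;0 0 0 .0307 .0059 0 .3'|grep -E "eef";python3 nudge.py '0 0 0 .0307 .0059 0 .3;0 0 0 .0307 .0059 0 .3;0 0 0 .0307 .0059 0 .3;0 0 0 .0307 .0059 0 .3;0 0 0 .0307 .0059 0 .3;0 0 0 .0307 .0059 0 .3;0 0 0 .0307 .0059 0 .3;0 0 0 0 0 0 .3'|grep -E "eef|force";python3 nudge.py '0 0 0 0 0 .025 .3;0 0 0 0 0 .02 .3;0 0 0 0 0 0 .3;0 0 0 0 0 0 .3;0 0 0 0 0 0 .3'|grep -E "eef";  python3 -c "
from h import *
plan(bore(-1,1,.1),BA)"
```

```text
eef_pos: [0.394, -0.0669, 0.1636]
eef_pos: [0.4118, 0.1535, 0.1631]
contact_force: [-0.8, 0.4, -1.4]
gripper_force: 25.0
eef_pos: [0.4135, 0.1491, 0.1206]
pos [0.4135 0.1491 0.1206] turn [ 0.001 -0.    -0.   ] shift [0.0016 0.0005 0.0206] q7 0.44 t 47.65
```

```bash
(python3 nudge.py '0 0 0 .001 .0005 0 .3;0 0 0 0 0 .009 .3;0 0 0 0 0 0 .3;0 0 0 0 0 0 .3'; python3 nudge.py '0 0 0 0 0 .005 .3;0 0 0 0 0 .005 .3;0 0 0 0 0 0 .3';python3 nudge.py '0 0 0 0 0 .004 .3;0 0 0 0 0 .004 .3;0 0 0 0 0 0 .3')|grep -E "eef|contact"
```

```text
eef_pos: [0.4134, 0.1506, 0.1111]
contact_force: [-0.4, -0.3, -2.2]
eef_pos: [0.4132, 0.1505, 0.1007]
contact_force: [0.3, 0.5, -2.2]
eef_pos: [0.4133, 0.1505, 0.0928]
contact_force: [-0.2, -0.7, -1.7]
```

```bash
(python3 nudge.py '0 0 0 0 0 .006 .3;0 0 0 0 0 .006 .3;0 0 0 0 0 0 .3'; python3 nudge.py '0 0 0 0 0 .006 .3;0 0 0 0 0 .006 .3;0 0 0 0 0 0 .3';python3 nudge.py '0 0 0 0 0 .006 .3;0 0 0 0 0 0 .3';python3 nudge.py '0 0 0 0 0 0 .65;0 0 0 0 0 0 .65;0 0 0 0 0 0 .65;0 0 0 0 0 0 .65;0 0 0 0 0 -.04 .65;0 0 0 0 0 -.04 .65;0 0 0 0 0 -.04 .65;0 0 0 0 0 0 .65')|grep -E "eef|contact"; python3 - <<'E'
from h import *
S={n:arm.snapshot(n) for n in('side','top')}
for t in((.4792,-.329),):
    print([edgefit(S[n],[circ(0,0,.02,.095)],[*t,0])[0][:2].round(4) for n in S])
plan((.4792,-.3309,.18),BA)
E
```

```text
eef_pos: [0.4131, 0.1505, 0.0805]
contact_force: [0.0, -0.1, -1.7]
eef_pos: [0.4131, 0.1505, 0.0686]
contact_force: [-0.1, 0.8, -1.8]
eef_pos: [0.4133, 0.1506, 0.0628]
contact_force: [-0.2, -0.3, -0.9]
eef_pos: [0.4167, 0.1511, 0.1871]
contact_force: [0.5, -0.6, -0.1]
[array([ 0.4792, -0.3289]), array([ 0.4787, -0.3265])]
pos [0.4137 0.1512 0.1838] turn [ 0.001 -0.002  0.002] shift [-0.4864  0.013   0.0038] q7 0.32 t 50.35
```

Last tube: robot (.4792,-.3309).

```bash
python3 nudge.py '0 0 0 -.0304 .0008 0 .75;0 0 0 -.0304 .0008 0 .75;0 0 0 -.0304 .0008 0 .75;0 0 0 -.0304 .0008 0 .75;0 0 0 -.0304 .0008 0 .75;0 0 0 -.0304 .0008 0 .75;0 0 0 -.0304 .0008 0 .75;0 0 0 -.0304 .0008 0 .75'|grep -E "eef";python3 nudge.py '0 0 0 -.0304 .0008 0 .75;0 0 0 -.0304 .0008 0 .75;0 0 0 -.0304 .0008 0 .75;0 0 0 -.0304 .0008 0 .75;0 0 0 -.0304 .0008 0 .75;0 0 0 -.0304 .0008 0 .75;0 0 0 -.0304 .0008 0 .75;0 0 0 -.0304 .0008 0 .75'|grep -E "eef"; python3 nudge.py '0 0 0 0 0 0 .75;0 0 0 0 0 .04 .75;0 0 0 0 0 .04 .75;0 0 0 0 0 0 .75;0 0 0 0 0 0 .75;0 0 0 0 0 0 .75'|grep -E "eef|force";  python3 -c "
from h import *
plan((.4792,-.3309,.045),BA)"
```

```text
eef_pos: [0.4453, -0.0913, 0.1817]
eef_pos: [0.4784, -0.3319, 0.1809]
eef_pos: [0.4799, -0.3321, 0.1045]
contact_force: [-0.7, -0.3, 0.1]
gripper_force: 0.0
pos [ 0.4799 -0.3321  0.1045] turn [0.002 0.001 0.001] shift [ 0.0013 -0.0006  0.0595] q7 1.26 t 52.55
```

```bash
python3 nudge.py '0 0 0 .0013 0 .03 .75;0 0 0 0 0 .029 .75;0 0 0 0 0 0 .75;0 0 0 0 0 0 .75'|grep eef; python3 nudge.py '0 0 0 0 0 0 .3;0 0 0 0 0 0 .3;0 0 0 0 0 0 .3;0 0 0 0 0 0 .3;0 0 0 0 0 0 .3;0 0 0 0 0 0 .3;0 0 0 0 0 0 .3' 25|grep -E "eef|gap|force"; python3 nudge.py '0 0 0 0 0 -.04 .3;0 0 0 0 0 -.04 .3;0 0 0 0 0 -.04 .3;0 0 0 0 0 0 .3;0 0 0 0 0 0 .3'|grep -E "eef|gap|force"; python3 -c "
from h import *
plan(bore(-1,-1,.155),BA)"
```

```text
eef_pos: [0.4798, -0.3309, 0.0456]
eef_pos: [0.4795, -0.3304, 0.0445]
contact_force: [-0.4, 1.0, 5.4]
finger_gap: 0.424
gripper_force: 25.0
eef_pos: [0.4791, -0.3299, 0.164]
contact_force: [-0.0, 0.5, -3.0]
finger_gap: 0.422
gripper_force: 25.0
pos [ 0.4791 -0.3299  0.164 ] turn [ 0.001 -0.001  0.001] shift [0.4848 0.063  0.009 ] q7 1.2 t 54.15
```

```bash
python3 nudge.py '0 0 0 .0303 .0039 0 .3;0 0 0 .0303 .0039 0 .3;0 0 0 .0303 .0039 0 .3;0 0 0 .0303 .0039 0 .3;0 0 0 .0303 .0039 0 .3;0 0 0 .0303 .0039 0 .3;0 0 0 .0303 .0039 0 .3;0 0 0 .0303 .0039 0 .3'|grep -E "eef";python3 nudge.py '0 0 0 .0303 .0039 0 .3;0 0 0 .0303 .0039 0 .3;0 0 0 .0303 .0039 0 .3;0 0 0 .0303 .0039 0 .3;0 0 0 .0303 .0039 0 .3;0 0 0 .0303 .0039 0 .3;0 0 0 .0303 .0039 0 .3;0 0 0 .0303 .0039 0 .3'|grep -E "eef|force";python3 nudge.py '0 0 0 0 0 .025 .3;0 0 0 0 0 .02 .3;0 0 0 0 0 0 .3;0 0 0 0 0 0 .3;0 0 0 0 0 0 .3'|grep -E "eef";  python3 -c "
from h import *
plan(bore(-1,-1,.1),BA)"
```

```text
eef_pos: [0.4821, -0.084, 0.1623]
eef_pos: [0.4866, 0.1595, 0.1623]
contact_force: [0.2, 0.3, -1.5]
gripper_force: 25.0
eef_pos: [0.4887, 0.158, 0.1196]
pos [0.4887 0.158  0.1196] turn [ 0. -0. -0.] shift [0.0008 0.0009 0.0196] q7 0.44 t 56.25
```

```bash
(python3 nudge.py '0 0 0 .0005 .0005 0 .3;0 0 0 0 0 .009 .3;0 0 0 0 0 0 .3;0 0 0 0 0 0 .3'; python3 nudge.py '0 0 0 0 0 .005 .3;0 0 0 0 0 .005 .3;0 0 0 0 0 0 .3';python3 nudge.py '0 0 0 0 0 .004 .3;0 0 0 0 0 .004 .3;0 0 0 0 0 0 .3')|grep -E "eef|contact"
```

```text
eef_pos: [0.4886, 0.159, 0.1101]
contact_force: [-0.1, 0.2, -2.0]
eef_pos: [0.4883, 0.159, 0.0996]
contact_force: [0.4, -0.5, -1.8]
eef_pos: [0.4885, 0.159, 0.0917]
contact_force: [0.7, -0.8, -1.0]
```

```bash
(python3 nudge.py '0 0 0 0 0 .006 .3;0 0 0 0 0 .006 .3;0 0 0 0 0 0 .3'; python3 nudge.py '0 0 0 0 0 .006 .3;0 0 0 0 0 .006 .3;0 0 0 0 0 0 .3';python3 nudge.py '0 0 0 0 0 .006 .3;0 0 0 0 0 0 .3';python3 nudge.py '0 0 0 0 0 0 .65;0 0 0 0 0 0 .65;0 0 0 0 0 0 .65;0 0 0 0 0 0 .65;0 0 0 0 0 -.04 .65;0 0 0 0 0 -.04 .65;0 0 0 0 0 -.04 .65;0 0 0 0 0 0 .65')|grep -E "eef|contact"; cat >> h.py <<'E'
l=np.linspace(-.05,.05,40);r=np.linspace(.065,.17,40)
HK=[np.c_[l,0*l+s*.012,0*l+.015] for s in(-1,1)]+[np.c_[r,0*r+s*.004,0*r+.01] for s in(-1,1)]+[np.c_[0*T[:20]-.055,np.linspace(-.011,.011,20),0*T[:20]+.012]]
E
python3 - <<'E'
from h import *
S={n:arm.snapshot(n) for n in('side','top')}
for n in S:
    for da in(-.1,0,.1): x,f=edgefit(S[n],HK,[.4221,-.0975,CA+da]);print(n,x.round(4),round(f,1))
O=np.load("pics/S1.npy",allow_pickle=True).item()
for n in O: x,f=edgefit(O[n],HK,[.4221,-.0975,CA]);print("old",n,x.round(4),round(f,1))
E
```

```text
eef_pos: [0.4882, 0.159, 0.0794]
contact_force: [0.4, 0.7, -1.7]
eef_pos: [0.4882, 0.159, 0.0675]
contact_force: [-0.7, -0.6, -1.6]
eef_pos: [0.4884, 0.159, 0.0617]
contact_force: [0.5, -0.8, -2.3]
eef_pos: [0.4923, 0.1591, 0.1868]
contact_force: [-0.0, -0.6, 0.0]
side [ 0.423  -0.0899  1.6812] -421.1
side [ 0.423  -0.0899  1.6812] -421.1
side [ 0.423  -0.0899  1.6812] -421.1
top [ 0.4202 -0.0906  1.6804] -323.0
top [ 0.4202 -0.0906  1.6804] -323.0
top [ 0.4202 -0.0906  1.6804] -323.0
old side [ 0.4222 -0.0937  1.6698] -514.8
old top [ 0.4201 -0.0903  1.6799] -318.7
```

All four tubes are in, and the hook is where I left it. Now I regrip it.

```bash
python3 -c "
from h import *
plan((.4221,-.0970,.12),1.675)"
```

```text
pos [0.4891 0.1595 0.1829] turn [ 0.002 -0.002  0.005] shift [-0.2481 -0.0934  0.0629] q7 0.35 t 58.95
```

```bash
python3 nudge.py '0 0 .005 -.031 -.0117 0 .7;0 0 0 -.031 -.0117 0 .7;0 0 0 -.031 -.0117 0 .7;0 0 0 -.031 -.0117 0 .7;0 0 0 -.031 -.0117 0 .7;0 0 0 -.031 -.0117 0 .7;0 0 0 -.031 -.0117 0 .7;0 0 0 -.031 -.0117 0 .7'|grep eef; python3 nudge.py '0 0 0 0 0 .03 .7;0 0 0 0 0 .033 .7;0 0 0 0 0 .04 .7;0 0 0 0 0 .03 .7;0 0 0 0 0 0 .7;0 0 0 0 0 0 .7;0 0 0 0 0 0 .7'; python3 -c "
from h import *
plan((.4221,-.0970,-.004),1.675)"
```

```text
eef_pos: [0.4201, -0.0981, 0.181]
time: 60.45
eef_pos: [0.4221, -0.0977, 0.05]
orientation: [2.103, 2.333, 0.001]
contact_force: [-0.0, -0.4, 0.6]
finger_gap: 0.697
gripper_force: 0.0
pos [ 0.4221 -0.0977  0.05  ] turn [ 0.001  0.    -0.001] shift [0.0007 0.0001 0.054 ] q7 1.14 t 60.45
```

```bash
python3 nudge.py '0 0 0 0 0 .03 .7;0 0 0 0 0 .02 .7;0 0 0 0 0 .0035 .7;0 0 0 0 0 0 .7;0 0 0 0 0 0 .7'|grep -E "eef|contact"; python3 nudge.py '0 0 0 0 0 0 0;0 0 0 0 0 0 0;0 0 0 0 0 0 0;0 0 0 0 0 0 0;0 0 0 0 0 0 0;0 0 0 0 0 0 0;0 0 0 0 0 0 0;0 0 0 0 0 0 0' 45; python3 nudge.py '0 0 0 0 0 0 0;0 0 0 0 0 0 0;0 0 0 0 0 0 0'|grep -E "eef|gap|force"
```

```text
eef_pos: [0.4225, -0.0976, -0.0032]
contact_force: [-0.3, -1.1, 0.3]
time: 61.75
eef_pos: [0.4217, -0.0973, -0.0043]
orientation: [-2.103, -2.334, -0.001]
contact_force: [0.7, 0.9, 0.6]
finger_gap: 0.251
gripper_force: 45.0
eef_pos: [0.4217, -0.0973, -0.0043]
contact_force: [-0.2, -0.3, 0.9]
finger_gap: 0.25
gripper_force: 45.0
```

```bash
python3 nudge.py '0 0 0 0 0 -.024 0;0 0 0 0 0 0 0;0 0 0 .01 0 0 0;0 0 0 .01 0 0 0;0 0 0 .01 0 0 0;0 0 0 .01 0 0 0;0 0 0 .01 0 0 0'|grep -E "eef|contact"; python3 -c "
from h import *
print(toch(arm.get_obs()['eef_pos']))"
```

```text
eef_pos: [0.4164, -0.0482, 0.0195]
contact_force: [-0.6, -4.1, -1.5]
[-0.4543232   0.05052231  0.01953077]
```

Pushing at about 4 N. I'll continue for about 0.2 m.

```bash
python3 nudge.py '0 0 0 .015 0 0 0;0 0 0 .02 0 0 0;0 0 0 .02 0 0 0;0 0 0 .02 0 0 0;0 0 0 .02 0 0 0'|grep -E "eef|contact"; python3 nudge.py '0 0 0 .02 0 0 0;0 0 0 .02 0 0 0;0 0 0 .02 0 0 0;0 0 0 .02 0 0 0;0 0 0 .012 0 0 0'|grep -E "eef|contact";python3 -c "
from h import *
print(toch(arm.get_obs()['eef_pos']))"
```

```text
eef_pos: [0.4061, 0.047, 0.0196]
contact_force: [0.3, -4.4, -1.6]
eef_pos: [0.3956, 0.1406, 0.0195]
contact_force: [-0.9, -2.8, -2.1]
[-0.26436398  0.0522803   0.01948381]
```

```bash
for k in a; do python3 nudge.py '0 0 0 .005 0 0 0'|grep -E "eef|contact"; python3 nudge.py '0 0 0 .004 0 0 0'|grep -E "eef|contact"; python3 nudge.py '0 0 0 .003 0 0 0'|grep -E "eef|contact"; python3 nudge.py '0 0 0 .003 0 0 0'|grep -E "eef|contact"; done
```

```text
eef_pos: [0.3953, 0.1454, 0.0195]
contact_force: [0.7, -6.2, -1.8]
eef_pos: [0.3955, 0.1472, 0.0196]
contact_force: [-1.1, -3.6, -1.5]
eef_pos: [0.3952, 0.1497, 0.0197]
contact_force: [-1.6, -3.1, -2.1]
eef_pos: [0.395, 0.1525, 0.0197]
contact_force: [0.0, -3.1, -1.9]
```

```bash
for k in a; do python3 nudge.py '0 0 0 .003 0 0 0'|grep -E "eef|contact"; python3 nudge.py '0 0 0 .003 0 0 0'|grep -E "eef|contact"; python3 nudge.py '0 0 0 .002 0 0 0'|grep -E "eef|contact"; done
```

```text
eef_pos: [0.3948, 0.1558, 0.0198]
contact_force: [-0.6, -3.7, -1.6]
eef_pos: [0.3948, 0.1582, 0.0197]
contact_force: [-1.3, -9.9, -0.2]
eef_pos: [0.3948, 0.1583, 0.0197]
contact_force: [-0.8, -13.8, -0.2]
```

Force rises to 14 N with no travel, so the block is home. I'll retreat, lay the hook down and lift away.

```bash
python3 nudge.py '0 0 0 .002 0 0 0;0 0 0 -.01 0 0 0;0 0 0 -.025 0 0 0;0 0 0 -.025 0 0 0;0 0 0 -.025 0 0 0;0 0 0 -.025 0 0 0;0 0 0 -.025 .01 0 0;0 0 0 -.025 .01 0 0'|grep -E "eef|contact"; python3 nudge.py '0 0 0 -.025 .01 0 0;0 0 0 -.025 .01 0 0;0 0 0 0 0 .01 0;0 0 0 0 0 0 0;0 0 0 0 0 0 0;0 0 0 0 0 0 0'|grep -E "eef|contact"; python3 -c "
from h import *
plan((.445,-.048,-.0038),1.675);print(toch(arm.get_obs()['eef_pos']))"
```

```text
eef_pos: [0.432, 0.0062, 0.02]
contact_force: [1.1, 0.1, -1.9]
eef_pos: [0.456, -0.0405, 0.0099]
contact_force: [-0.2, -0.4, -1.4]
pos [ 0.456  -0.0405  0.0099] turn [ 0.    -0.002  0.001] shift [-0.0063 -0.0118  0.0137] q7 1.07 t 65.85
[-0.45059299  0.01028217  0.00990407]
```

```bash
python3 nudge.py '0 0 0 0 0 .01 0;0 0 0 0 0 .0035 0;0 0 0 0 0 0 0;0 0 0 0 0 0 0;0 0 0 0 0 0 .6;0 0 0 0 0 0 .6;0 0 0 0 0 0 .6;0 0 0 0 0 0 .6'|grep -E "eef|contact|gap"; python3 nudge.py '0 0 0 0 0 0 .6;0 0 0 0 0 -.03 .6;0 0 0 0 0 -.05 .6;0 0 0 0 0 -.05 .6;0 0 0 0 0 -.05 .6;0 0 0 0 0 -.04 .6;0 0 0 0 0 0 .6'|grep eef
python3 nudge.py '0 0 0 -.03 0 0 .6;0 0 0 -.03 0 0 .6;0 0 0 -.03 0 0 .6;0 0 0 -.03 0 0 .6;0 0 0 -.03 0 0 .6;0 0 0 -.03 0 0 .6;0 0 0 -.03 0 0 .6;0 0 0 -.03 0 0 .6'|grep eef
python3 nudge.py '0 0 0 -.03 0 0 .6;0 0 0 -.03 0 0 .6;0 0 0 -.03 0 0 .6;0 0 0 -.03 0 0 .6;0 0 0 0 0 0 .6;0 0 0 0 0 0 .6'|grep eef
python3 - <<'E'
from h import *
S={n:arm.snapshot(n) for n in('side','top')}
for n in S: x,f=edgefit(S[n],HK,[.456,-.0385,1.675]);print(n,x.round(4),round(f,1),"tip ch",toch(rz(x[2])@[.172,-.032,0]+[x[0],x[1],0]).round(3))
A=cv2.resize(S["side"]["color"][90:290,140:340,::-1],None,fx=2.9,fy=2.9,interpolation=cv2.INTER_CUBIC)[:,:400]
B=cv2.resize(S["side"]["color"][135:215,190:270,::-1],None,fx=5,fy=5,interpolation=cv2.INTER_CUBIC)
A=cv2.resize(S["side"]["color"][90:290,140:340,::-1],(400,400),interpolation=cv2.INTER_CUBIC)
cv2.imwrite("pics/last.png",np.hstack([A,B]))
E
```

```text
eef_pos: [0.4562, -0.0414, -0.0037]
contact_force: [-1.0, 1.2, 0.1]
finger_gap: 0.556
eef_pos: [0.4591, -0.0424, 0.2205]
eef_pos: [0.4804, -0.2809, 0.2149]
eef_pos: [0.4925, -0.3994, 0.2147]
side [ 0.457  -0.0333  1.677 ] -429.7 tip ch [-0.271 -0.022  0.   ]
top [ 0.4556 -0.0483  1.6785] -374.5 tip ch [-0.286 -0.019  0.   ]
```

View pics/last.png

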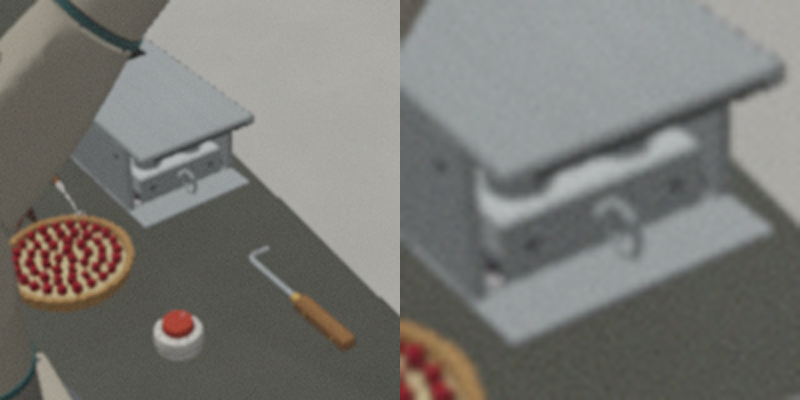

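The last view shows the block home: the ring is at about (234,180), the same as at the start. The tubes are under the hood and the hook lies flat on the bench, well clear. Handing in.

```bash
python3 -c "
from cell import arm
print(arm.job_done())"
```

```text
the job is handed in; nothing more can be done
None
```

The job is handed in, with no verdict returned: the block went out to its stop, all four tubes were lowered to the bore floors (depth from arm readings), the block was pushed back to its home stop, and the last picture shows the hook lying flat on the bench clear of the chiller.

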